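# Roll, caliper and tray the printed rollers

## Task

Check the diameter of the 3D-printed rollers that lie on the bench, one after the other in the order olive, white, blue (not all are there every time). Turn each by rolling it along the bench until its orange seam is on top, not lifting it clear of the bench before that, then lay it between the caliper's fixed feet and its sliding jaw with the seam still on top, and slide the jaw shut until it presses firmly on the roller for a moment. Then open the jaw and lay the roller in the grey tray; at the end all rollers lie in the tray, the caliper stands wide open, and the other things on the bench are where they were.

Things in the scene. Friction and masses are not known exactly. Their poses are not given: they have to be found in the camera images.
- olive_mid (a point): 3D-printed olive-brown roller: solid cylinder, diameter 36 mm, length 100 mm, 90 g; may be absent. The point is the middle of its axis (18 mm above what it lies on); its x runs along the cylinder, its z from the axis to the orange seam, a 7 mm stripe along the whole length, also ticked on both end faces (z straight up = seam on top). It rolls easily and coasts on a little.
- white_mid (a point): 3D-printed white roller: solid cylinder, diameter 36 mm, length 100 mm, 90 g; may be absent. The point is the middle of its axis (18 mm above what it lies on); its x runs along the cylinder, its z from the axis to the orange seam, a 7 mm stripe along the whole length, also ticked on both end faces (z straight up = seam on top). It rolls easily and coasts on a little.
- blue_mid (a point): 3D-printed dark blue roller: solid cylinder, diameter 36 mm, length 100 mm, 90 g; may be absent. The point is the middle of its axis (18 mm above what it lies on); its x runs along the cylinder, its z from the axis to the orange seam, a 7 mm stripe along the whole length, also ticked on both end faces (z straight up = seam on top). It rolls easily and coasts on a little.
- caliper: Bench caliper fixed to the bench: dark steel bed 112 mm (its x) by 180 mm (its y, from -120 to +60 mm), 10 mm thick; origin at the level of the bench. Two fixed steel feet, 18 x 18 mm in plan, stand 30 mm above the bed at x = +36 and -36 mm; their faces at y = +30 mm look to -y, towards the jaw. Between them is a 54 mm gap, open behind, for a finger.
- caliper_seat (a point): Where the middle of the roller's axis is to be, the roller lying along the caliper's x on the bed and against the feet: caliper x = 0, y = +12 mm, 28 mm above the bench. Axes as the caliper's. 14.5 mm to the -y side of it begin two lips, 4 mm high and thick, 18 mm long, at x = +36 and -36 mm, that stop the roller rolling off: it has 3 mm of play.
- jaw (a joint): Opening of the sliding jaw, m: 0 to 0.060, growing as the jaw moves away from the feet along the caliper's -y. The gap between the jaw's face and the feet is 30 mm plus this value, so it meets a 36 mm roller at about 0.006. It slides with about 2 N of friction and stays where it is left.
- jaw_grip (a point): Red grip at the back of the sliding jaw: upright block 30 mm (x, across the sliding direction: pinch it that way) by 14 mm (y), reaching from 26 to 60 mm above the bench; the point is its middle, 46 mm up. Axes as the caliper's. The jaw is 40 mm wide (x); its face towards the feet lies 37 mm to the +y side of this point, its front plate is 14 mm thick, 44 mm high; behind that it is 26 mm high.
- tray: Shallow grey open tray, loose on the bench, 0.6 kg: 150 mm (its x) by 226 mm (its y), walls 4 mm thick and 16 mm high, floor 5 mm thick. Origin in the middle of its underside. Three lanes along its x, at y = +65, 0 and -65 mm, each for one roller; between them, at both ends (x from 33 to 71 mm either side), ridges 4 mm thick and 6 mm above the floor.
- highlighter_mid (a point): Bystander: loose yellow marker, 120 x 28 x 18 mm, lying; the point is 9 mm above the bench, its x axis along the marker, which reaches from -43 mm to +78 mm.
- spool_print_mid (a point): Bystander: loose olive printed spool, 48 mm in diameter, 38 mm high, standing; the point is its centre.
- eraser_mid (a point): Bystander: loose black eraser block 60 x 28 x 22 mm; the point is its centre.
There are look-alikes about, which are no part of the job. Of the things like the caliper, leave any that is purple; of the rest the larger one is meant.

How it is judged:
On the way, in this order (a step that is already met when the one before it is completed fails the run):
1. the olive roller lies on the caliper's bed between feet and jaw with its seam on top (within 23 degrees) and the jaw presses on it with more than 3 N for 0.3 s (contact force between jaw and olive above 3 N and x of olive_mid in the frame of caliper_seat between -0.02 and 0.02 m and y of olive_mid in the frame of caliper_seat between -0.008 and 0.008 m and z of olive_mid in the frame of caliper_seat between -0.006 and 0.006 m and angle between olive_mid's own z axis and vertical below 0.4 rad), for 0.3 s.
2. the white roller lies on the caliper's bed between feet and jaw with its seam on top (within 23 degrees) and the jaw presses on it with more than 3 N for 0.3 s (contact force between jaw and white above 3 N and x of white_mid in the frame of caliper_seat between -0.02 and 0.02 m and y of white_mid in the frame of caliper_seat between -0.008 and 0.008 m and z of white_mid in the frame of caliper_seat between -0.006 and 0.006 m and angle between white_mid's own z axis and vertical below 0.4 rad), for 0.3 s.
3. the blue roller lies on the caliper's bed between feet and jaw with its seam on top (within 23 degrees) and the jaw presses on it with more than 3 N for 0.3 s (contact force between jaw and blue above 3 N and x of blue_mid in the frame of caliper_seat between -0.02 and 0.02 m and y of blue_mid in the frame of caliper_seat between -0.008 and 0.008 m and z of blue_mid in the frame of caliper_seat between -0.006 and 0.006 m and angle between blue_mid's own z axis and vertical below 0.4 rad), for 0.3 s.
At the end, for the whole second after the job is handed in: Every roller that is present lies at rest in the tray (its middle inside the tray's walls, lying on the tray's floor), the jaw stands open by more than 0.045 of 0.060 m, and the highlighter, printed spool and eraser are within 30 mm of where they were (x of olive_mid in the frame of tray between -0.06 and 0.06 m and y of olive_mid in the frame of tray between -0.1 and 0.1 m and z of each of olive_mid, white_mid, blue_mid in the frame of tray below 0.032 m and linear speed of each of olive, white, blue below 0.03 m/s and x of white_mid in the frame of tray between -0.06 and 0.06 m and y of white_mid in the frame of tray between -0.1 and 0.1 m and x of blue_mid in the frame of tray between -0.06 and 0.06 m and y of blue_mid in the frame of tray between -0.1 and 0.1 m and value of joint jaw above 0.045 m and distance of each of highlighter_mid, spool_print_mid, eraser_mid from where it was at the start of the episode below 0.03 m); the robot touches nothing.
It fails at once if the olive roller is lifted (its middle more than 80 mm above the bench) with its seam more than 45 degrees off the top (height (world z) of olive_mid above 0.08 m and angle between olive_mid's own z axis and vertical above 0.785 rad).
It fails at once if the white roller is lifted (its middle more than 80 mm above the bench) with its seam more than 45 degrees off the top (height (world z) of white_mid above 0.08 m and angle between white_mid's own z axis and vertical above 0.785 rad).
It fails at once if the blue roller is lifted (its middle more than 80 mm above the bench) with its seam more than 45 degrees off the top (height (world z) of blue_mid above 0.08 m and angle between blue_mid's own z axis and vertical above 0.785 rad).
It fails at once if the highlighter, printed spool or eraser is knocked more than 50 mm away (distance of any of highlighter_mid, spool_print_mid, eraser_mid from where it was at the start of the episode above 0.05 m).
Of olive, white, blue only 2 to 3 are there at a start; the rules pass over those that are not, and their reading is None.
At some moment in a run one of tray may be knocked a few centimetres aside while the robot is not near it.
Once in a run the grip may slacken for a moment while it holds something.
It also fails if it takes over 210 s, if anything falls off the work surface, if the arm or the gripper's body presses on something with over 40 N, if the wrist force passes 120 N, or if a joint passes its speed limit or range.

## Robot

A 6-joint arm with a two-finger parallel gripper is mounted at the origin on the work surface. World frame = base frame: x ahead of the robot, y to its left, z up, the work surface at z = 0. Lengths are in m, angles in rad, forces in N, time in s.
With the tool pointing down it reaches from about 0.25 to 0.775 m from the base axis. Payload 4 kg.
Tool frame: the origin (TCP) lies midway between the tips of the shut fingers; the grasp point (between the pads) lies 19 mm behind it; y points along the fingers, x is the direction in which the jaws open and shut, and the axes are right-handed (so a half turn about y gives the same grasp; the last joint's range is limited). The gripper opens to 94 mm and grips with 3 to 60 N. Pads are 16 mm wide; open, the fingers measure 119 mm over their backs; the gripper's body (75 mm by 177 mm) begins 78 mm behind the grasp point.
Start: joints at [-1.387, 0.087, 1.371, -0, 1.684, -0.103], TCP at [0.156, -0.528, 0.206] pointing down, gripper open.
Joint ranges: [-3.1, 3.1], [-0.76, 2.03], [0.27, 2.55], [-1.08, 4.22], [0.17, 2.65], [-2.57, 2.57]. Speed limits (rad/s): [2.79, 2.79, 3.14, 3.14, 3.14, 3.14].

## Interface

Orientations are given as [roll, pitch, yaw] about the fixed x, y, z axes, in that order (R = Rz(yaw) Ry(pitch) Rx(roll)).
In Python, from bench import robot gives the robot as it stands.
- The arm moves only by the shell command python3 -m creep 'ROWS'. ROWS is JSON, a list of rows, each a list of 7 numbers: the shift along the tool's x, y, z in mm, then the turn, a rotation vector about the tool's x, y, z in degrees, then the closure in counts, from 0 (fully open) to 255 (shut). A call has 1 to 5 rows; each row is the pose to reach, as a shift and turn from the pose commanded when the call began, along the tool's axes at that moment; what a row does not reach only later rows make up. A row lasts 1/8 s, in which the tool goes at most 62.5 mm and 10.7 degrees, less where a joint would pass 70% of its speed; a pose out of reach is approached as far as the arm can. A call with a gripper value outside its range is refused whole. The fingers move at their own pace and stop on an object; the grip force is fixed at half the most. Time passes only in rows, so rows that repeat a pose let the fingers close. It gives the time, the measured TCP pose, the force and the opening at its end, in the units of the state.
- robot.get_obs(): the state, without advancing time (a new reading comes with each control period).
- robot.snapshot(name): name is "scene" or "side" or "wrist"; returns a dict with "color" (384x512x3 uint8, blue, green, red), "fx", "fy", "cx", "cy" (pixels), "k1" (the pictures are not rectified: a ray, as slopes to the right and down, at radius r is drawn at 1 + k1 r^2 times it, then the intrinsics apply), "world_from_camera" (4x4, takes a point from camera to world coordinates); the wrist camera has in their place "mount" (4x4, takes a point from camera to tool coordinates, whose origin is the TCP and whose axes are the tool frame's). Camera axes: x right, y down, z forward; pixel columns grow to the right and rows downward; lengths in m; the calibration is good to about 2 mm. A picture is of the moment at which its call begins: read the wrist's pose just before it. There is no depth.
- robot.close_job(): hands the job in, once; it reports no verdict.
Trained networks look in the newest picture that a camera, given by its name, has taken for a name from the list of things; names that differ only in an ending like _2 or _b are one class to them, and where a whole thing is asked for, a point or a joint stands for the part that bears it (a point fixed in the world has none). Each returns a list of dicts, best first, with "p" (0 to 1); they miss things now and then, are a little off and sometimes report something else, mostly with a low value. They report only what shows in the picture. A call takes as long as a camera call. They do not tell look-alikes from the thing itself.
- robot.spot_in(name, camera): "point" ([x, y, z] in m, in world coordinates, good to about 4 mm: the middle of the surface that is visible of it).
- robot.landmark_of(name, camera): "point" ([x, y, z] in m, in world coordinates, good to about 4 mm: a listed point, or the origin of a listed thing).
The state is a dict: "time": time; "joint_positions": joint angles; "qvel": joint speeds; "joint_torque": joint torques, N m; "tool_pos": TCP position; "ee_rot": TCP orientation; "wrist_force": force on the tool from outside, world axes, zero at the start; "wrist_torque": the same for the moment, N m; "width": finger opening in m.
Only numpy, scipy, OpenCV 4.12 (cv2) and the standard library are available. Lean on these libraries where they do the work, as an engineer would, in place of code of your own. Each camera call takes 0.05 s, during which the arm holds its last target.

## Working session

There is one attempt and no reset: what is moved stays moved. The work goes in short steps, Python scripts to look and compute and a shell command to move; the robot and the scene stay as the last step left them, time stands still between calls to the robot, and variables do not carry over. Pictures are saved under pics/ and viewed, and the job is handed in when it is done.

```bash
ls; mkdir -p pics; cat > h.py <<'E'
import numpy as np, cv2
from bench import robot
from scipy.spatial.transform import Rotation as R
def snap(cam,fn=None):
    o=robot.get_obs(); s=robot.snapshot(cam)
    if fn: cv2.imwrite('pics/'+fn+'.png',s['color'])
    T=s.get('world_from_camera')
    if T is None:
        W=np.eye(4); W[:3,:3]=R.from_euler('xyz',o['ee_rot']).as_matrix(); W[:3,3]=o['tool_pos']
        T=W@np.array(s['mount'])
    s['T']=np.array(T); return s
def px2w(s,u,v,z):
    xd=np.array([(u-s['cx'])/s['fx'],(v-s['cy'])/s['fy']])
    x=xd.copy()
    for _ in range(20): x=xd/(1+s['k1']*(x@x))
    d=s['T'][:3,:3]@np.array([x[0],x[1],1]); o=s['T'][:3,3]
    return o+d*(z-o[2])/d[2]
def w2px(s,p):
    T=s['T']; c=T[:3,:3].T@(np.array(p)-T[:3,3]); x=c[:2]/c[2]; x=x*(1+s['k1']*(x@x))
    return np.array([s['fx']*x[0]+s['cx'],s['fy']*x[1]+s['cy']])
def st():
    o=robot.get_obs(); print(o['time'],np.round(o['tool_pos'],4),np.round(np.degrees(o['ee_rot']),1),np.round(o['wrist_force'],1),round(o['width'],4),np.round(o['joint_positions'],2))
E
python3 - <<'E'
from h import *
st()
for c in ['scene','side','wrist']:
    s=snap(c,c+'0'); print(c,s['fx'],s['k1'],np.round(s['T'],3).tolist())
    for n in ['olive_mid','white_mid','blue_mid','caliper','caliper_seat','jaw_grip','tray','highlighter_mid','spool_print_mid','eraser_mid']:
        print(n,[(round(d['p'],2),np.round(d['point'],3).tolist(),np.round(w2px(s,d['point'])).tolist()) for d in robot.landmark_of(n,c)])
E
```

```text
pics
0.0 [ 0.1555 -0.527   0.2043] [-90.    0.1 -73.6] [0.1 0.  0. ] 0.0941 [-1.39  0.09  1.37 -0.    1.68 -0.1 ]
scene 447.42106852984597 -0.08040957482762884 [[-0.374, 0.722, -0.583, 1.318], [0.927, 0.293, -0.233, 0.256], [0.003, -0.627, -0.779, 1.181], [0.0, 0.0, 0.0, 1.0]]
olive_mid [(0.56, [0.592, -0.108, 0.018], [231.0, 220.0])]
white_mid [(0.97, [0.596, 0.154, 0.017], [310.0, 248.0])]
blue_mid [(0.76, [0.618, 0.031, 0.019], [270.0, 241.0])]
caliper [(0.93, [0.452, -0.281, 0.002], [202.0, 177.0]), (0.67, [0.67, -0.489, 0.002], [117.0, 205.0]), (0.63, [0.254, -0.204, 0.0], [245.0, 145.0])]
caliper_seat [(0.98, [0.452, -0.272, 0.026], [204.0, 173.0]), (0.91, [0.668, -0.476, 0.028], [119.0, 201.0]), (0.74, [0.25, -0.193, 0.024], [248.0, 141.0])]
jaw_grip [(0.74, [0.467, -0.333, 0.043], [186.0, 168.0]), (0.74, [0.678, -0.522, 0.048], [104.0, 196.0]), (0.59, [0.266, -0.227, 0.032], [238.0, 140.0])]
tray [(0.97, [0.431, 0.297, 0.0], [368.0, 224.0])]
highlighter_mid [(0.51, [0.406, 0.026, 0.008], [290.0, 192.0])]
spool_print_mid [(0.55, [0.672, -0.307, 0.018], [164.0, 220.0])]
eraser_
[... 861 characters left out ...]
er_mid [(0.45, [0.665, -0.306, 0.022], [330.0, 226.0]), (0.44, [0.399, 0.026, 0.008], [218.0, 193.0])]
spool_print_mid [(0.51, [0.664, -0.305, 0.016], [330.0, 227.0])]
eraser_mid [(0.62, [0.593, -0.106, 0.02], [283.0, 198.0]), (0.54, [0.685, 0.325, 0.006], [258.0, 141.0])]
wrist 294.6290639852789 -0.04505021732601737 [[0.284, -0.922, -0.265, 0.232], [-0.959, -0.272, -0.079, -0.505], [0.0, 0.277, -0.961, 0.385], [0.0, 0.0, 0.0, 1.0]]
olive_mid []
white_mid []
blue_mid []
caliper [(0.57, [0.253, -0.206, 0.003], [21.0, 18.0])]
caliper_seat [(0.67, [0.25, -0.195, 0.02], [1.0, 15.0])]
jaw_grip [(0.72, [0.26, -0.228, 0.034], [20.0, 9.0])]
tray []
highlighter_mid []
spool_print_mid []
eraser_mid []
```

```bash
python3 - <<'E'
import cv2
for c in ['scene0','side0']:
    i=cv2.imread(f'pics/{c}.png'); i=i[90:340,60:460]; cv2.imwrite(f'pics/{c}c.png',cv2.resize(i,None,fx=2,fy=2,interpolation=cv2.INTER_CUBIC)[:600])
E
```

```text
(no output)
```

View pics/scene0c.png

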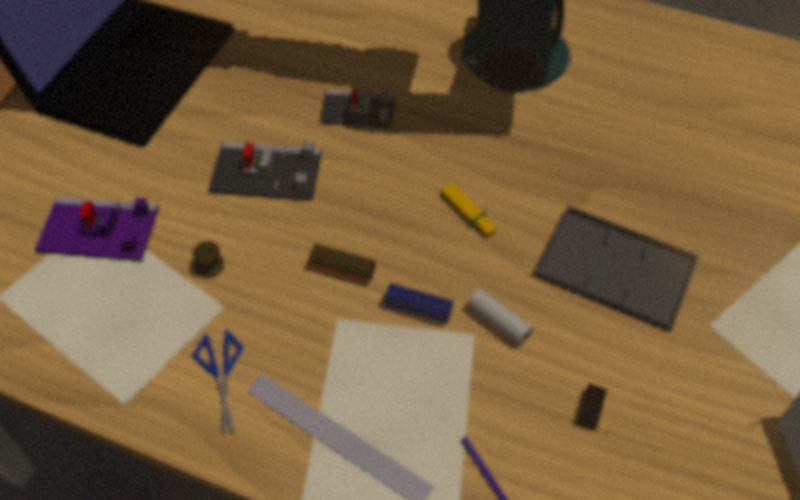

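View pics/side0c.png

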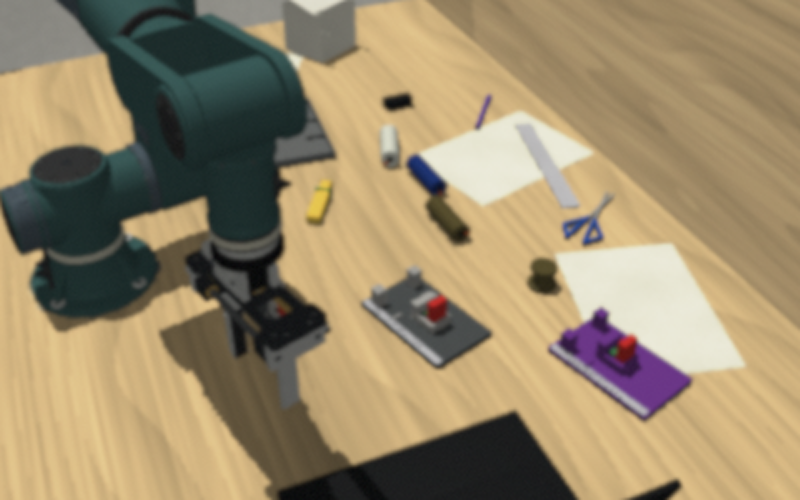

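Caliper candidates in the scene picture are the purple one (110,202), the mid-size dark one (202,177) and the small dark one (245,145). I choose (202,177): it isn't purple, and it's the larger of the remaining two. The spool (164,220) and the olive roller (231,220) could also be confused. I'll check with a close look.

```bash
cat >> h.py <<'E'
def plan(x,y,z,yaw):
    o=robot.get_obs(); M=R.from_euler('xyz',o['ee_rot']).as_matrix()
    d=M.T@(np.array([x,y,z])-o['tool_pos'])*1000
    T=R.from_euler('xyz',[-90,0,yaw],degrees=True).as_matrix()
    rv=np.degrees(R.from_matrix(M.T@T).as_rotvec())
    print('shift',np.round(d,1),'turn',np.round(rv,1))
E
python3 - <<'E'
from h import *
plan(0.44,-0.33,0.26,13)
E
```

```text
shift [-109.   -54.5  328.7] turn [  0.  -86.6   0. ]
```

```bash
python3 -m creep '[[-109,-55,329,0,-50,0,0],[-109,-55,329,0,-50,0,0],[-109,-55,329,0,-50,0,0],[-109,-55,329,0,-50,0,0],[-109,-55,329,0,-50,0,0]]'
python3 - <<'E'
from h import *
plan(0.44,-0.33,0.26,13)
E
```

```text
time: 2.28
tool_pos: [0.4106, -0.3503, 0.255]
ee_rot: [-1.571, -0.001, -0.407]
wrist_force: [0.8, -1.0, 0.7]
width: 0.0934
shift [19.  -5.  30.3] turn [  0.  -36.3   0. ]
```

```bash
python3 -m creep '[[18,-3,28,0,-36,0,0],[18,-3,28,0,-36,0,0],[18,-3,28,0,-36,0,0],[18,-3,28,0,-36,0,0],[18,-3,28,0,-36,0,0]]'
python3 - <<'E'
from h import *
st()
s=snap('wrist','w1')
for n in ['caliper','caliper_seat','jaw_grip','olive_mid']:
        print(n,[(round(d['p'],2),np.round(d['point'],3).tolist(),np.round(w2px(s,d['point'])).tolist()) for d in robot.landmark_of(n,'wrist')])
E
```

```text
time: 2.9
tool_pos: [0.4369, -0.333, 0.2574]
ee_rot: [-1.571, -0.0, 0.216]
wrist_force: [0.2, 0.1, 0.1]
width: 0.0941
2.9 [ 0.4369 -0.333   0.2574] [-90.   -0.   12.4] [0.2 0.1 0.1] 0.0941 [-0.75  0.08  1.27 -0.    1.79 -0.97]
caliper [(0.88, [0.452, -0.284, -0.001], [272.0, 131.0])]
caliper_seat [(0.87, [0.449, -0.27, 0.028], [274.0, 122.0]), (0.63, [0.668, -0.474, 0.028], [376.0, 280.0]), (0.56, [0.249, -0.193, 0.02], [137.0, 30.0])]
jaw_grip [(0.96, [0.262, -0.229, 0.034], [139.0, 58.0]), (0.6, [0.47, -0.337, 0.045], [278.0, 175.0])]
olive_mid [(0.94, [0.593, -0.106, 0.02], [411.0, 21.0])]
```

View pics/w1.png

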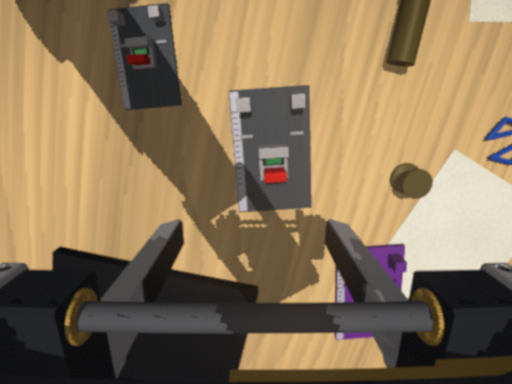

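The close view shows the chosen dark caliper with its bed at (232..311, 86..212), feet at (244,104) and (298,101), and red grip at (275,175). The small one is at (145,55) and the purple one at (370,290). Next I refine its pose.

```bash
python3 - <<'E'
from h import *
s=snap('wrist'); im=s['color'][70:230,200:340]; cv2.imwrite('pics/w2.png',cv2.resize(im,None,fx=4,fy=3.75,interpolation=cv2.INTER_CUBIC))
c=[px2w(s,u,v,0.01)[:2] for u,v in [(232,91),(309,86),(311,208),(238,212)]]
print(np.round(c,4)); print('ctr',np.mean(c,0))
print(px2w(s,244,104,.04),px2w(s,298,101,.04))
for n in ['scene','side']: 
  snap(n); print([ (d['p'],d['point']) for d in robot.landmark_of('caliper',n)[:1]])
E
```

```text
[[ 0.3844 -0.2425]
 [ 0.4867 -0.213 ]
 [ 0.5367 -0.3844]
 [ 0.4284 -0.415 ]]
ctr [ 0.45907077 -0.31372248]
[ 0.40524872 -0.25590464  0.04      ] [ 0.4728295 -0.2370323  0.04     ]
[(0.87, [0.6676, -0.4876, -0.0017])]
[(0.88, [0.6685, -0.4838, 0.0033])]
```

View pics/w2.png

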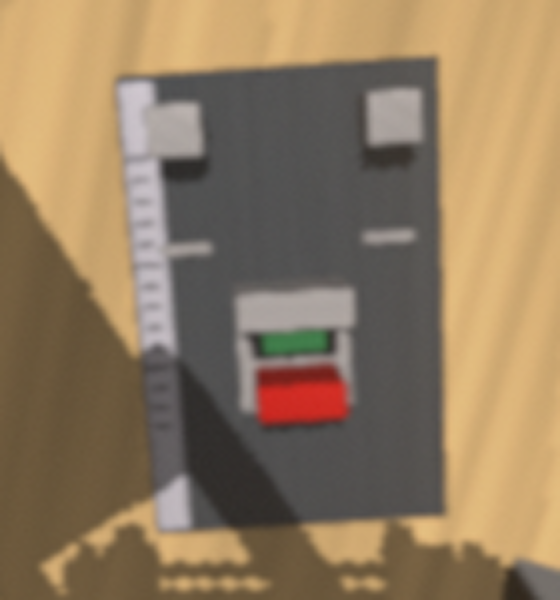

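```bash
cat > cal.py <<'E'
from h import *
from scipy.optimize import least_squares
def fit(s,obs,p0):
    # obs: list of (local xyz, u, v)
    def f(p):
        c,q=np.cos(p[2]),np.sin(p[2]); r=[]
        for (x,y,z),u,v in obs: r+=list(w2px(s,[p[0]+c*x-q*y,p[1]+q*x+c*y,z])-[u,v])
        return r
    g=least_squares(f,p0); return g.x,np.round(g.fun,1)
E
python3 - <<'E'
from cal import *
s=snap('wrist')
P=lambda a,b:(200+a/4,70+b/3.75)
o=[((-.056,.06,.01),*P(118,78)),((.056,.06,.01),*P(437,58)),((.056,-.12,.01),*P(443,514)),((-.056,-.12,.01),*P(158,530)),
((-.036,.039,.04),*P(175,130)),((.036,.039,.04),*P(394,117))]
x,r=fit(s,o,[.45,-.28,.22]); print(x,np.degrees(x[2]),r)
c,q=np.cos(x[2]),np.sin(x[2])
# jaw: top of grip front/back centers at z=.06
for u,v in [P(302,400)]:
    w=px2w(s,u,v,.06); d=w[:2]-x[:2]; print('grip local',c*d[0]+q*d[1],-q*d[0]+c*d[1])
E
```

```text
[ 0.45023277 -0.28438468  0.28191311] 16.152431236181492 [-0.8 -0.7  0.5 -0.7  0.7  0.9 -0.6  1.  -0.2  0.1  0.4 -0.1]
grip local -3.6165382426041684e-05 -0.05483484034964506
```

```bash
python3 - <<'E'
from h import *
plan(0.4655,-.3372,0.034,16.15)
E
```

```text
shift [ 27.1 223.5 -10.1] turn [ 0.  -3.7  0. ]
```

```bash
python3 -m creep '[[27,30,-10,0,-3.7,0,0],[27,90,-10,0,-3.7,0,0],[27,150,-10,0,-3.7,0,0],[27,200,-10,0,-3.7,0,0],[27,222,-10,0,-3.7,0,0]]'
python3 -m creep '[[0,0,0,0,0,0,0],[0,0,0,0,0,0,130],[0,0,0,0,0,0,190],[0,0,0,0,0,0,190],[0,0,0,0,0,0,190]]'
python3 - <<'E'
from h import *
st()
plan(0.4655,-.3372,0.034,16.15)
E
```

```text
time: 4.08
tool_pos: [0.4633, -0.3353, 0.0312]
ee_rot: [-1.565, 0.004, 0.281]
wrist_force: [-0.2, 0.1, 0.6]
width: 0.0941
time: 4.7
tool_pos: [0.4657, -0.3374, 0.0362]
ee_rot: [-1.572, -0.001, 0.282]
wrist_force: [0.1, 0.1, 0.5]
width: 0.0574
4.7 [ 0.4657 -0.3374  0.0362] [-90.1  -0.   16.1] [0.1 0.1 0.5] 0.0574 [-0.73  0.23  1.55 -0.    1.36 -1.01]
shift [-0.1  2.2  0.2] turn [ 0.1 -0.   0. ]
```

```bash
python3 -m creep '[[0,0,0,0,0,0,190],[0,0,0,0,0,0,190],[0,0,0,0,0,0,190],[0,0,0,0,0,0,190]]'
python3 -m creep '[[0,0,-15,0,0,0,190],[0,0,-30,0,0,0,190],[0,0,-38,0,0,0,190],[0,0,-40,0,0,0,190],[0,0,-40,0,0,0,190]]'
```

```text
time: 5.2
tool_pos: [0.4663, -0.3368, 0.0354]
ee_rot: [-1.571, -0.002, 0.282]
wrist_force: [4.0, 0.9, -1.8]
width: 0.0296
time: 5.82
tool_pos: [0.4776, -0.3756, 0.0354]
ee_rot: [-1.571, -0.002, 0.282]
wrist_force: [5.1, 0.9, -1.4]
width: 0.0296
```

```bash
python3 -m creep '[[0,0,0,0,0,0,110],[0,0,0,0,0,0,110],[0,-20,0,0,0,0,110],[0,-80,0,0,0,0,60],[0,-140,0,0,0,0,60]]'
python3 - <<'E'
from h import *
st()
s=snap('side')
plan(0.57,-.17,0.25,16.15)
E
```

```text
time: 6.45
tool_pos: [0.4754, -0.3756, 0.1763]
ee_rot: [-1.57, 0.002, 0.281]
wrist_force: [0.5, 0.1, 0.5]
width: 0.0695
6.45 [ 0.4754 -0.3756  0.1763] [-89.9   0.1  16.1] [0.5 0.1 0.5] 0.0695 [-0.76  0.22  1.28 -0.    1.65 -1.04]
shift [146.1 -63.8 174.1] turn [ 0.8 -0.1  0.4]
```

```bash
python3 -m creep '[[50,-30,60,0,0,0,60],[100,-60,120,0,0,0,60],[146,-64,174,0,0,0,60],[146,-64,174,0,0,0,60],[146,-64,174,0,0,0,60]]'
python3 - <<'E'
from h import *
st()
s=snap('wrist','w3')
for n in ['olive_mid','white_mid','blue_mid']:
        print(n,[(round(d['p'],2),np.round(d['point'],3).tolist(),np.round(w2px(s,d['point'])).tolist()) for d in robot.landmark_of(n,'wrist')])
E
```

```text
time: 7.12
tool_pos: [0.5695, -0.1652, 0.2405]
ee_rot: [-1.572, -0.001, 0.286]
wrist_force: [1.0, -0.1, 0.4]
width: 0.0719
7.125 [ 0.5695 -0.1652  0.2405] [-90.1  -0.1  16.4] [ 1.  -0.1  0.4] 0.0719 [-0.38  0.18  1.2  -0.    1.76 -0.66]
olive_mid [(0.84, [0.596, -0.108, 0.02], [286.0, 131.0])]
white_mid [(0.52, [0.454, -0.282, -0.003], [161.0, 214.0])]
blue_mid [(0.85, [0.615, 0.033, 0.013], [334.0, 27.0])]
```

View pics/w3.png

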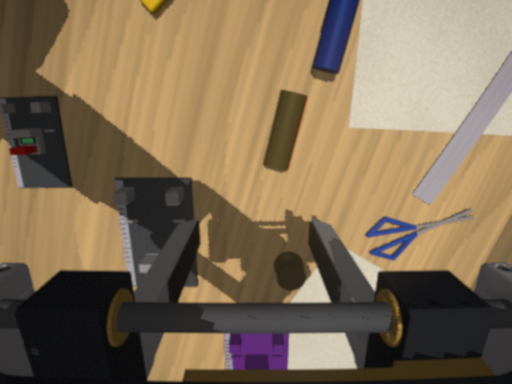

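```bash
python3 - <<'E'
from h import *
i=cv2.imread('pics/w3.png')[80:180,240:340]; cv2.imwrite('pics/w3c.png',cv2.resize(i,None,fx=6,fy=6,interpolation=cv2.INTER_CUBIC))
i=cv2.imread('pics/scene0.png')[200:260,200:300]; cv2.imwrite('pics/s0c.png',cv2.resize(i,None,fx=8,fy=8,interpolation=cv2.INTER_CUBIC))
E
```

```text
(no output)
```

View pics/w3c.png

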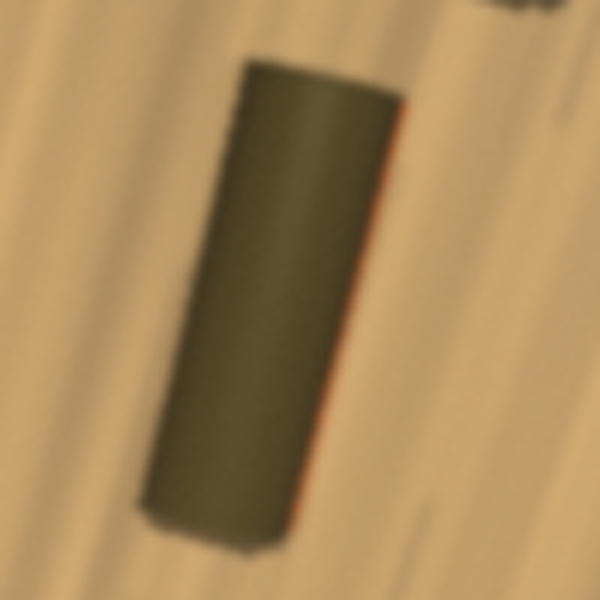

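View pics/s0c.png

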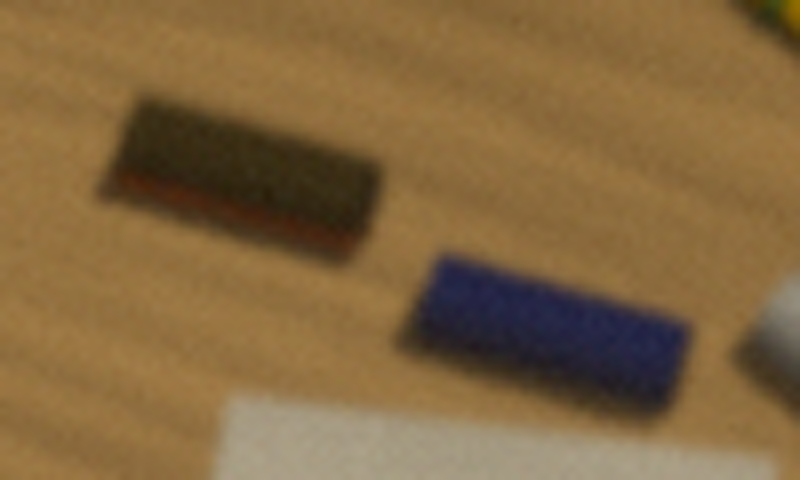

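```bash
cat >> h.py <<'E'
from scipy.optimize import least_squares
def ray(s,u,v):
    a=px2w(s,u,v,0.); o=s['T'][:3,3]; d=a-o; return o,d/np.linalg.norm(d)
def axisfit(s,pts,p0,z=.018,r=.018):
    """pts on both silhouettes; returns x,y (at nearest to p0), yaw"""
    c0=np.array(p0[:2])
    def L(q): # offset perp, yaw
        a=np.array([np.cos(q[1]),np.sin(q[1]),0]); n=np.array([-a[1],a[0],0]); return np.array([c0[0],c0[1],z])+n*q[0],a
    def f(q):
        P,a=L(q); out=[]
        for u,v in pts:
            o,d=ray(s,u,v); m=np.cross(d,a); m/=np.linalg.norm(m); out.append((abs((o-P)@m)-r)*1000)
        return out
    g=least_squares(f,[0,p0[2]]); P,a=L(g.x); print('axis pt',np.round(P,4),'yaw',round(np.degrees(g.x[1]),1),'res',np.round(g.fun,2)); return P,a
def seam(s,P,a,u,v,r=.018):
    """angle of surface point seen at pixel, from top, positive toward n=(-ay,ax)... returns deg and axial mm"""
    o,d=ray(s,u,v); A=d-a*(d@a); B=(o-P)-a*((o-P)@a)
    aa,bb,cc=A@A,2*A@B,B@B-r*r; D=bb*bb-4*aa*cc
    t=(-bb-np.sqrt(max(D,0)))/(2*aa); X=o+d*t-P; n=np.array([-a[1],a[0],0])
    return round(np.degrees(np.arctan2(X@n,X[2])),1),round(X@a*1000,1)
E
cat > m1.py <<'E'
from h import *
s=snap('wrist')
C=lambda a,b:(240+a/6,80+b/6)
P,a=axisfit(s,[C(240,100),C(150,470),C(400,120),C(292,520)],[.594,-.107,np.radians(90)])
for q in [(405,100),(398,105),(350,300),(290,525),(285,525)]: print(q,seam(s,P,a,*C(*q)))
for q in [(325,80),(220,530)]: print(q,seam(s,P,a,*C(*q)))
E
python3 m1.py
```

```text
axis pt [ 0.5927 -0.1071  0.018 ] yaw 93.0 res [-0.64 -0.8  -0.65 -0.8 ]
(405, 100) (np.float64(-64.6), np.float64(43.7))
(398, 105) (np.float64(-54.4), np.float64(42.2))
(350, 300) (np.float64(-61.3), np.float64(0.4))
(290, 525) (np.float64(-62.2), np.float64(-51.1))
(285, 525) (np.float64(-53.4), np.float64(-50.9))
(325, 80) (np.float64(8.3), np.float64(43.0))
(220, 530) (np.float64(1.2), np.float64(-54.0))
```

```bash
python3 - <<'E'
from h import *
s=snap('scene')
P=np.array([.5927,-.1071,.018]); y=np.radians(93); a=np.array([np.cos(y),np.sin(y),0])
C=lambda a,b:(200+a/8,200+b/8)
for q in [(125,175),(120,187),(240,203),(235,225),(350,238),(345,250)]: print(q,seam(s,P,a,*C(*q)))
# project silhouettes for check
for ang in [0,-40,-60,-80,-100]:
    n=np.array([-a[1],a[0],0]); t=np.radians(ang); print(ang,[((w2px(s,P+a*k+.018*(n*np.sin(t)+np.array([0,0,1])*np.cos(t)))-[200,200])*8).round() for k in (-.045,0,.045)])
E
```

```text
(125, 175) (np.float64(-110.9), np.float64(-48.3))
(120, 187) (np.float64(-121.7), np.float64(-49.8))
(240, 203) (np.float64(-92.1), np.float64(1.1))
(235, 225) (np.float64(-121.6), np.float64(-0.4))
(350, 238) (np.float64(-100.6), np.float64(46.8))
(345, 250) (np.float64(-121.7), np.float64(44.9))
0 [array([145., 109.]), array([252., 139.]), array([360., 170.])]
-40 [array([135., 138.]), array([242., 168.]), array([350., 200.])]
-60 [array([131., 152.]), array([239., 183.]), array([347., 215.])]
-80 [array([130., 165.]), array([237., 196.]), array([345., 228.])]
-100 [array([131., 174.]), array([238., 205.]), array([346., 237.])]
```

```bash
python3 - <<'E'
from h import *
plan(0.593,-.107,0.06,3)
E
```

```text
shift [ 41.7 178.9  52.8] turn [-0.  13.  -0.1]
```

```bash
python3 -m creep '[[25,40,30,0,8,0,90],[42,80,53,0,13,0,90],[42,130,53,0,13,0,90],[42,170,53,0,13,0,90],[42,179,53,0,13,0,90]]'
python3 - <<'E'
from h import *
st()
s=snap('wrist','w4')
plan(0.593,-.107,0.004,3)
E
```

```text
time: 8.05
tool_pos: [0.5912, -0.1056, 0.0565]
ee_rot: [-1.569, 0.007, 0.053]
wrist_force: [-0.1, -0.9, -0.3]
width: 0.0608
8.05 [ 0.5912 -0.1056  0.0565] [-89.9   0.4   3. ] [-0.1 -0.9 -0.3] 0.0608 [-0.27  0.28  1.45 -0.    1.42 -0.32]
shift [ 1.2 53.5 -1.4] turn [-0.1  0.  -0.3]
```

View pics/w4.png

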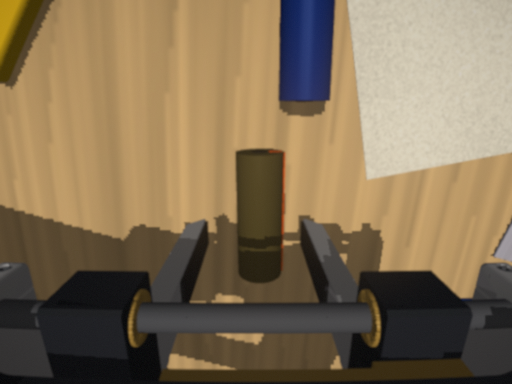

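```bash
python3 -m creep '[[1,15,-1,0,0,0,110],[1,35,-1,0,0,0,130],[1,50,-1,0,0,0,144],[1,52,-1,0,0,0,144],[1,52,-1,0,0,0,144]]'
python3 - <<'E'
from h import *
st()
s=snap('wrist','w5')
E
```

```text
time: 8.72
tool_pos: [0.5956, -0.1064, 0.0091]
ee_rot: [-1.571, -0.001, 0.055]
wrist_force: [0.2, 1.1, -0.9]
width: 0.041
8.725 [ 0.5956 -0.1064  0.0091] [-90.   -0.1   3.1] [ 0.2  1.1 -0.9] 0.041 [-0.27  0.32  1.5  -0.    1.32 -0.32]
```

View pics/w5.png

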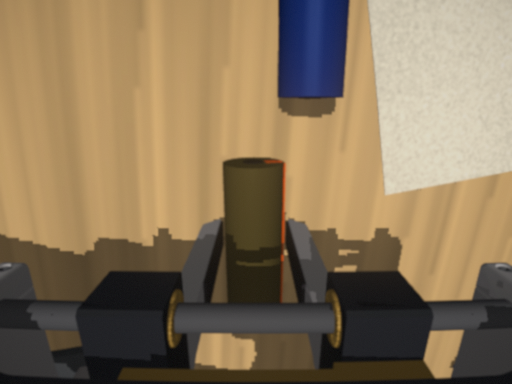

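```bash
python3 -m creep '[[0,4,0,0,0,0,152],[0,4,0,0,0,0,152],[0,4,0,0,0,0,152],[-2,4,0,0,0,0,152],[-5,4,0,0,0,0,152]]'
python3 -m creep '[[-3,0,0,0,0,0,152],[-7,0,0,0,0,0,152],[-11,0,0,0,0,0,152],[-15,0,0,0,0,0,152],[-19,0,0,0,0,0,152]]'
python3 -m creep '[[-2,0,0,0,0,0,152],[-2,0,0,0,0,0,152],[-2,0,0,0,0,0,152]]'
python3 - <<'E'
from h import *
st()
s=snap('wrist','w6')
i=s['color'][130:320,180:330]; cv2.imwrite('pics/w6c.png',cv2.resize(i,None,fx=4,fy=3,interpolation=cv2.INTER_CUBIC))
E
```

```text
time: 9.4
tool_pos: [0.59, -0.1064, 0.0045]
ee_rot: [-1.571, -0.0, 0.055]
wrist_force: [0.9, -0.3, 0.2]
width: 0.0379
time: 10.02
tool_pos: [0.5708, -0.1075, 0.0045]
ee_rot: [-1.571, -0.0, 0.055]
wrist_force: [-0.2, -0.4, -0.7]
width: 0.0378
time: 10.4
tool_pos: [0.5692, -0.1076, 0.0045]
ee_rot: [-1.571, -0.0, 0.055]
wrist_force: [-0.2, -0.4, -0.4]
width: 0.038
10.4 [ 0.5692 -0.1076  0.0045] [-90.   -0.    3.1] [-0.2 -0.4 -0.4] 0.038 [-0.28  0.27  1.57 -0.    1.3  -0.34]
```

View pics/w6c.png

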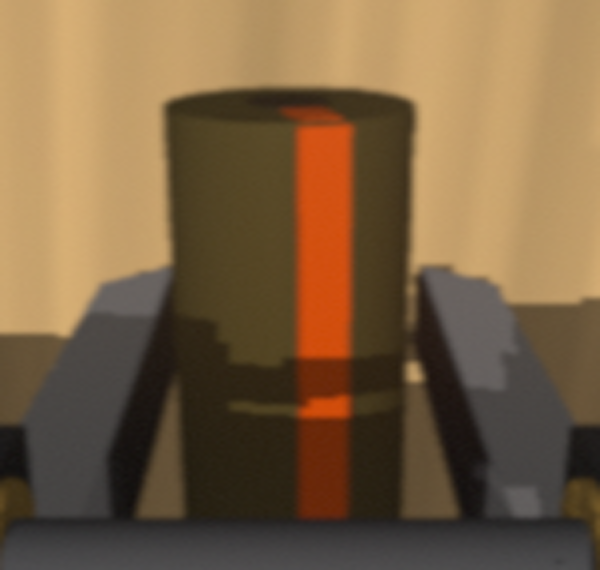

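```bash
python3 -m creep '[[-2,0,0,0,0,0,152],[-4,0,0,0,0,0,152],[-6,0,0,0,0,0,152],[-6,0,0,0,0,0,152],[-6,0,0,0,0,0,152]]'
python3 -m creep '[[0,0,0,0,0,0,156],[0,0,0,0,0,0,160],[0,0,0,0,0,0,175],[0,0,0,0,0,0,175],[0,0,0,0,0,0,175]]'
python3 - <<'E'
from h import *
st()
s=snap('wrist','w7')
i=s['color'][130:320,180:330]; cv2.imwrite('pics/w7c.png',cv2.resize(i,None,fx=4,fy=3,interpolation=cv2.INTER_CUBIC))
E
```

```text
time: 11.08
tool_pos: [0.5631, -0.1079, 0.0045]
ee_rot: [-1.571, -0.0, 0.055]
wrist_force: [0.0, 0.3, 0.2]
width: 0.038
time: 11.7
tool_pos: [0.5631, -0.1079, 0.0044]
ee_rot: [-1.571, 0.0, 0.055]
wrist_force: [1.3, 0.7, -0.4]
width: 0.0351
11.7 [ 0.5631 -0.1079  0.0044] [-90.    0.    3.1] [ 1.3  0.7 -0.4] 0.0351 [-0.29  0.26  1.58 -0.    1.3  -0.34]
```

View pics/w7c.png

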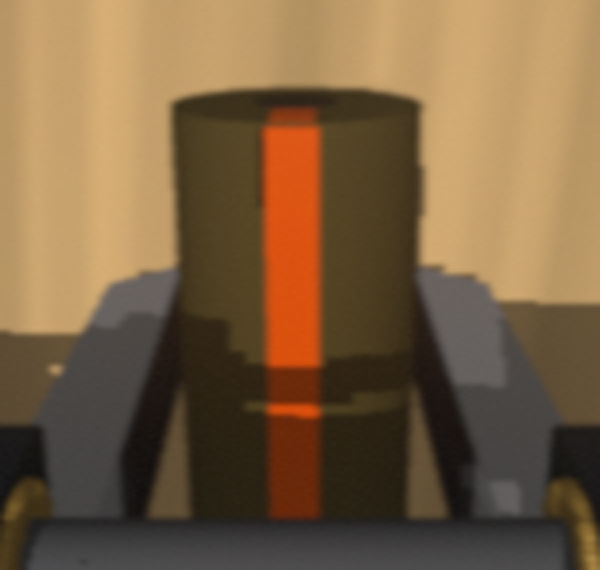

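```bash
python3 - <<'E'
from h import *
s=snap('wrist')
y=np.radians(93.1); print(seam(s,np.array([.5631,-.1079,.018]),np.array([np.cos(y),np.sin(y),0]),254.3,169.5))
E
python3 -m creep '[[0,-30,0,0,0,0,200],[0,-80,0,0,0,0,200],[0,-120,0,0,0,0,200],[0,-120,0,0,0,0,200]]'
python3 - <<'E'
from h import *
st()
plan(0.4473,-.2745,0.12,-73.85)
E
```

```text
(np.float64(3.2), np.float64(48.7))
time: 12.3
tool_pos: [0.5656, -0.1086, 0.1288]
ee_rot: [-1.574, -0.008, 0.055]
wrist_force: [0.3, -0.1, -1.6]
width: 0.0353
12.3 [ 0.5656 -0.1086  0.1288] [-90.2  -0.5   3.1] [ 0.3 -0.1 -1.6] 0.0353 [-0.29  0.16  1.44 -0.    1.53 -0.34]
shift [-127.3    8.3 -159.2] turn [-0.2 77.   0.5]
```

```bash
python3 -m creep '[[-30,0,-40,0,10,0,200],[-60,0,-80,0,20,0,200],[-90,0,-120,0,30,0,200],[-115,0,-145,0,40,0,200],[-127,0,-159,0,50,0,200]]'
python3 -m creep '[[0,0,0,0,10,0,200],[0,0,0,0,20,0,200],[0,0,0,0,27,0,200],[0,0,0,0,27,0,200],[0,0,0,0,27,0,200]]'
python3 - <<'E'
from h import *
st()
plan(0.4473,-.2745,0.065,-73.85)
E
```

```text
time: 12.92
tool_pos: [0.4425, -0.2742, 0.1218]
ee_rot: [-1.572, 0.004, -0.826]
wrist_force: [-0.2, -0.4, -0.9]
width: 0.0355
time: 13.55
tool_pos: [0.4444, -0.2731, 0.1231]
ee_rot: [-1.572, 0.002, -1.287]
wrist_force: [0.5, 0.9, -0.7]
width: 0.0357
13.55 [ 0.4444 -0.2731  0.1231] [-90.1   0.1 -73.8] [ 0.5  0.9 -0.7] 0.0357 [-0.66  0.06  1.57 -0.    1.52  0.63]
shift [ 2.2 58.1  2.4] turn [ 0.1  0.1 -0.1]
```

```bash
python3 -m creep '[[2,20,2,0,0,0,200],[2,45,2,0,0,0,200],[2,56,2,0,0,0,200],[2,56,2,0,0,0,200],[2,56,2,0,0,0,200]]'
python3 - <<'E'
from h import *
st()
s=snap('wrist','w8'); i=s['color'][130:384,130:380]; cv2.imwrite('pics/w8c.png',cv2.resize(i,None,fx=2.3,fy=2.3,interpolation=cv2.INTER_CUBIC))
O=np.array([.4502,-.2844]); t=np.radians(16.15); c,q=np.cos(t),np.sin(t)
def L(x,y,z): return [O[0]+c*x-q*y,O[1]+q*x+c*y,z]
for n,p in dict(footR=(.036,.039,.04),footface=(.036,.03,.04),footface2=(.045,.03,.04),lipR=(.036,-.0025,.014),bedTR=(.056,.06,.01),grip=(0,-.0953,.06)).items(): print(n,w2px(s,L(*p)),(w2px(s,L(*p))-130)*2.3)
E
```

```text
time: 14.18
tool_pos: [0.448, -0.2754, 0.0695]
ee_rot: [-1.57, -0.002, -1.289]
wrist_force: [-0.5, 0.0, -0.3]
width: 0.0356
14.175 [ 0.448  -0.2754  0.0695] [-89.9  -0.1 -73.9] [-0.5  0.  -0.3] 0.0356 [-0.66  0.1   1.63 -0.    1.41  0.63]
footR [212.84310361 168.08639522] [190.53913831  87.59870901]
footface [225.25863436 168.0816658 ] [219.09485903  87.58783134]
footface2 [224.94148912 155.7494365 ] [218.36542498  59.22370394]
lipR [268.38550895 161.50760104] [318.28667059  72.46748239]
bedTR [190.85781453 136.12027381] [139.97297341  14.07662977]
grip [402.95069224 224.61836666] [627.78659215 217.62224331]
```

View pics/w8c.png

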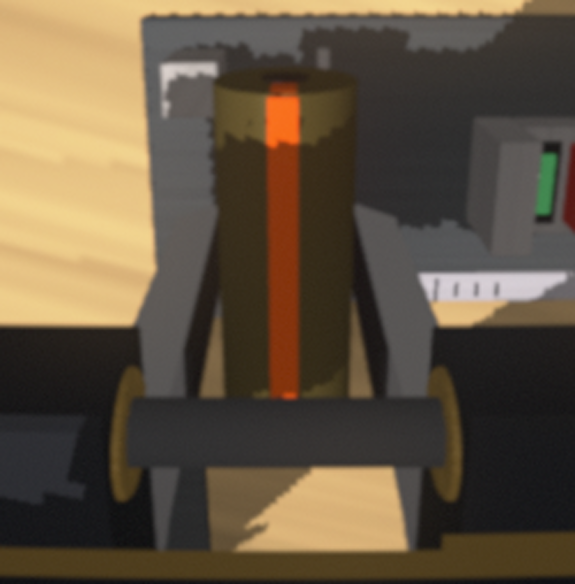

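```bash
python3 - <<'E'
from h import *
plan(0.4473,-.2745,0.0155,-73.85)
E
python3 -m creep '[[-1,20,0,0,0,0,200],[-1,38,0,0,0,0,200],[-1,47,0,0,0,0,200],[-1,51,0,0,0,0,200],[-1,53,0,0,0,0,200]]'
python3 -m creep '[[0,0.5,0,0,0,0,200],[0,0.5,0,0,0,0,200]]'
python3 - <<'E'
from h import *
st()
plan(0.4473,-.2745,0.0155,-73.85)
E
```

```text
shift [-1.3 54.2 -0.6] turn [-0.1 -0.   0.1]
time: 14.85
tool_pos: [0.4474, -0.2742, 0.0156]
ee_rot: [-1.57, -0.0, -1.289]
wrist_force: [-1.1, -0.3, -0.9]
width: 0.0355
time: 15.1
tool_pos: [0.4474, -0.2742, 0.0154]
ee_rot: [-1.57, -0.001, -1.289]
wrist_force: [-0.3, 0.1, -0.9]
width: 0.035
15.1 [ 0.4474 -0.2742  0.0154] [-90.   -0.  -73.9] [-0.3  0.1 -0.9] 0.035 [-0.66  0.15  1.69 -0.    1.3   0.63]
shift [ 0.2 -0.1 -0.2] turn [-0. -0.  0.]
```

```bash
python3 -m creep '[[0,1,0,0,0,0,200],[0,1,0,0,0,0,200],[0,1,0,0,0,0,170]]'
python3 -m creep '[[0,0,0,0,0,0,152],[0,0,0,0,0,0,145],[0,0,0,0,0,0,130],[0,0,0,0,0,0,110],[0,0,0,0,0,0,110]]'
python3 - <<'E'
from h import *
st()
s=snap('wrist','w9'); i=s['color'][130:384,130:380]; cv2.imwrite('pics/w9c.png',cv2.resize(i,None,fx=2.3,fy=2.3,interpolation=cv2.INTER_CUBIC))
E
```

```text
time: 15.48
tool_pos: [0.4475, -0.2742, 0.0144]
ee_rot: [-1.57, -0.001, -1.289]
wrist_force: [0.5, -0.3, 0.6]
width: 0.0348
time: 16.1
tool_pos: [0.4472, -0.274, 0.0139]
ee_rot: [-1.571, -0.0, -1.289]
wrist_force: [0.2, -0.2, 0.1]
width: 0.0537
16.1 [ 0.4472 -0.274   0.0139] [-90.   -0.  -73.9] [ 0.2 -0.2  0.1] 0.0537 [-0.66  0.15  1.69 -0.    1.3   0.63]
```

View pics/w9c.png

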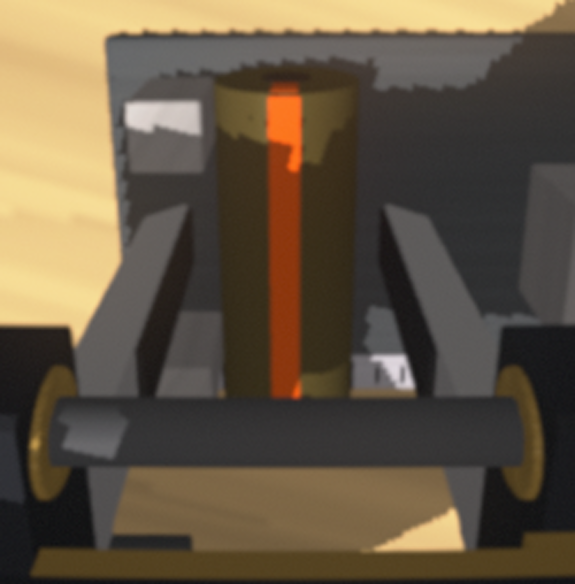

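```bash
python3 -m creep '[[0,-20,0,0,0,0,110],[0,-70,0,0,0,0,90],[0,-110,0,0,0,0,60],[0,-115,0,0,0,0,60]]'
python3 -m creep '[[0,0,0,0,-10,0,60],[0,0,0,0,-20,0,60],[0,0,0,0,-30,0,60],[0,0,0,0,-40,0,60],[0,0,0,0,-50,0,60]]'
python3 -m creep '[[0,0,0,0,-10,0,60],[0,0,0,0,-20,0,60],[0,0,0,0,-30,0,60],[0,0,0,0,-40,0,60],[0,0,0,0,-40,0,60]]'
python3 - <<'E'
from h import *
st()
plan(0.4775,-.3757,0.034,16.15)
s=snap('wrist','w10')
E
```

```text
time: 16.65
tool_pos: [0.449, -0.2754, 0.1329]
ee_rot: [-1.566, -0.006, -1.289]
wrist_force: [-0.1, -0.0, 0.3]
width: 0.0719
time: 17.27
tool_pos: [0.4463, -0.2733, 0.1269]
ee_rot: [-1.57, 0.003, -0.411]
wrist_force: [0.4, -0.1, -0.2]
width: 0.0715
time: 17.9
tool_pos: [0.4465, -0.2734, 0.1272]
ee_rot: [-1.569, 0.002, 0.28]
wrist_force: [0.6, -0.6, -0.1]
width: 0.072
17.9 [ 0.4465 -0.2734  0.1272] [-89.9   0.1  16. ] [ 0.6 -0.6 -0.1] 0.072 [-0.66  0.06  1.56 -0.    1.53 -0.94]
shift [   1.8   93.  -107.1] turn [-0.1 -0.1 -0.1]
```

View pics/w10.png

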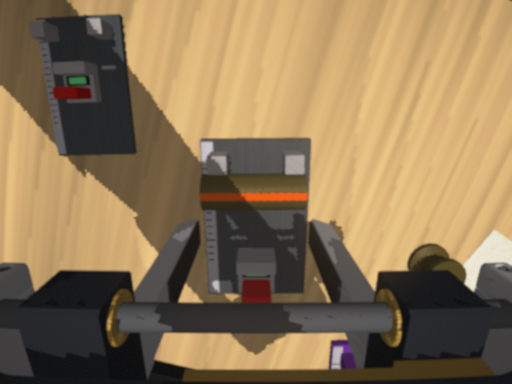

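```bash
python3 -m creep '[[1,0,-50,0,0,0,60],[2,10,-100,0,0,0,60],[2,50,-107,0,0,0,80],[2,88,-107,0,0,0,100],[2,92,-107,0,0,0,140]]'
python3 -m creep '[[0,0,0,0,0,0,200],[0,0,0,0,0,0,200],[0,0,0,0,0,0,200],[0,0,0,0,0,0,200]]'
python3 -m creep '[[0,0,15,0,0,0,200],[0,0,30,0,0,0,200],[0,0,42,0,0,0,200],[0,0,48,0,0,0,200],[0,0,48,0,0,0,200]]'
```

```text
time: 18.58
tool_pos: [0.4764, -0.3742, 0.0324]
ee_rot: [-1.563, 0.005, 0.279]
wrist_force: [-0.8, -0.3, -0.1]
width: 0.0506
time: 19.08
tool_pos: [0.4783, -0.3775, 0.0391]
ee_rot: [-1.574, 0.001, 0.281]
wrist_force: [-5.8, -0.7, 3.4]
width: 0.0298
time: 19.7
tool_pos: [0.4647, -0.3312, 0.0391]
ee_rot: [-1.574, 0.001, 0.282]
wrist_force: [-5.4, -0.8, 5.4]
width: 0.0299
```

```bash
python3 -m creep '[[0,0,1,0,0,0,200],[0,0,2,0,0,0,200],[0,0,3,0,0,0,200]]'
python3 -m creep '[[0,0,1,0,0,0,200],[0,0,1,0,0,0,200]]'
python3 -m creep '[[0,0,1,0,0,0,200],[0,0,1,0,0,0,200]]'
```

```text
time: 20.08
tool_pos: [0.4642, -0.3295, 0.0391]
ee_rot: [-1.576, 0.001, 0.281]
wrist_force: [-5.1, -3.7, 3.8]
width: 0.0299
time: 20.32
tool_pos: [0.4639, -0.3284, 0.0391]
ee_rot: [-1.575, 0.001, 0.281]
wrist_force: [-5.2, -3.0, 3.1]
width: 0.0296
time: 20.58
tool_pos: [0.4636, -0.3275, 0.0391]
ee_rot: [-1.576, 0.001, 0.281]
wrist_force: [-5.2, -2.9, 4.5]
width: 0.0299
```

```bash
python3 -m creep '[[0,0,1,0,0,0,200],[0,0,1,0,0,0,200]]'
python3 -m creep '[[0,0,1,0,0,0,200],[0,0,1,0,0,0,200]]'
python3 -m creep '[[0,0,1,0,0,0,200],[0,0,1,0,0,0,200]]'
```

```text
time: 20.82
tool_pos: [0.4633, -0.3265, 0.0391]
ee_rot: [-1.575, 0.001, 0.281]
wrist_force: [-4.4, -3.4, 4.0]
width: 0.0298
time: 21.08
tool_pos: [0.4633, -0.3264, 0.0392]
ee_rot: [-1.577, 0.001, 0.281]
wrist_force: [-4.3, -5.2, 3.9]
width: 0.0297
time: 21.32
tool_pos: [0.4633, -0.3263, 0.0392]
ee_rot: [-1.579, 0.001, 0.281]
wrist_force: [-3.6, -7.5, 2.0]
width: 0.0298
```

```bash
python3 -m creep '[[0,0,2,0,0,0,200],[0,0,4,0,0,0,200],[0,0,5,0,0,0,200],[0,0,5,0,0,0,200],[0,0,5,0,0,0,200]]'
python3 -m creep '[[0,0,0,0,0,0,200],[0,0,0,0,0,0,200],[0,0,0,0,0,0,200],[0,0,0,0,0,0,200]]'
python3 - <<'E'
from h import *
s=snap('wrist','w11')
E
```

```text
time: 21.95
tool_pos: [0.4632, -0.3259, 0.0393]
ee_rot: [-1.589, -0.0, 0.28]
wrist_force: [-0.2, -18.5, -5.1]
width: 0.0297
time: 22.45
tool_pos: [0.4632, -0.3259, 0.0393]
ee_rot: [-1.589, -0.0, 0.28]
wrist_force: [-1.0, -18.2, -6.3]
width: 0.0294
```

View pics/w11.png

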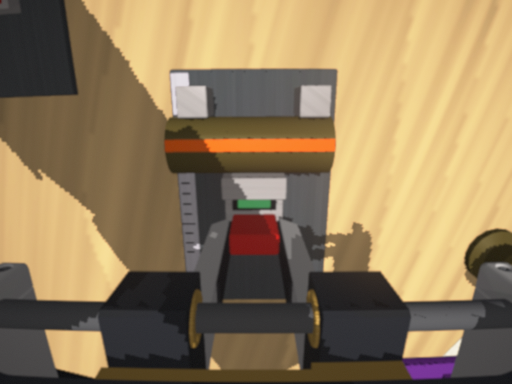

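```bash
python3 -m creep '[[0,0,-15,0,0,0,200],[0,0,-30,0,0,0,200],[0,0,-45,0,0,0,200],[0,0,-59,0,0,0,200],[0,0,-60,0,0,0,200]]'
python3 -m creep '[[0,0,0,0,0,0,110],[0,0,0,0,0,0,110],[0,-20,0,0,0,0,110],[0,-75,0,0,0,0,80],[0,-95,0,0,0,0,60]]'
python3 - <<'E'
from h import *
st()
plan(0.4473,-.2740,0.125,-73.85)
E
```

```text
time: 23.12
tool_pos: [0.4783, -0.3775, 0.0392]
ee_rot: [-1.575, 0.001, 0.28]
wrist_force: [-5.1, -0.9, 4.2]
width: 0.0301
time: 23.75
tool_pos: [0.4805, -0.3759, 0.1363]
ee_rot: [-1.576, -0.004, 0.282]
wrist_force: [0.2, -1.6, -0.4]
width: 0.0696
23.75 [ 0.4805 -0.3759  0.1363] [-90.3  -0.3  16.2] [ 0.2 -1.6 -0.4] 0.0696 [-0.76  0.24  1.34  0.    1.56 -1.04]
shift [ -3.5  10.7 107.2] turn [ 0.  90.   0.4]
```

```bash
python3 -m creep '[[-3,0,50,0,10,0,110],[-3,0,100,0,20,0,110],[-3,0,107,0,30,0,110],[-3,0,107,0,40,0,110],[-3,0,107,0,50,0,110]]'
python3 -m creep '[[0,0,0,0,10,0,110],[0,0,0,0,20,0,110],[0,0,0,0,30,0,110],[0,0,0,0,40,0,110],[0,0,0,0,40,0,110]]'
python3 - <<'E'
from h import *
st()
plan(0.4470,-.2732,0.0145,-73.85)
s=snap('wrist','w12')
E
```

```text
time: 24.38
tool_pos: [0.4464, -0.2724, 0.1322]
ee_rot: [-1.57, -0.001, -0.596]
wrist_force: [-0.3, 0.6, 0.6]
width: 0.0536
time: 25.0
tool_pos: [0.4463, -0.2728, 0.132]
ee_rot: [-1.57, -0.0, -1.287]
wrist_force: [0.7, -0.5, 0.3]
width: 0.0536
25.0 [ 0.4463 -0.2728  0.132 ] [-90.   -0.  -73.7] [ 0.7 -0.5  0.3] 0.0536 [-0.66  0.05  1.55  0.    1.53  0.63]
shift [  0.6 117.5   0.5] turn [-0.   0.1  0. ]
```

View pics/w12.png

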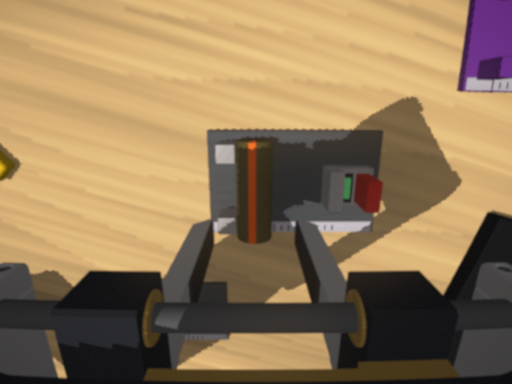

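```bash
python3 -m creep '[[0,40,0,0,0,0,110],[0,80,0,0,0,0,110],[0,105,0,0,0,0,110],[0,113,0,0,0,0,110],[0,116,0,0,0,0,115]]'
python3 -m creep '[[0,0,0,0,0,0,200],[0,0,0,0,0,0,200],[0,0,0,0,0,0,200],[0,0,0,0,0,0,200],[0,0,0,0,0,0,200]]'
python3 -m creep '[[0,-20,0,0,0,0,200],[0,-70,0,0,0,0,200],[0,-120,0,0,0,0,200],[0,-130,0,0,0,0,200]]'
python3 - <<'E'
from h import *
st()
s=snap('scene','s2'); print([(round(d['p'],2),np.round(d['point'],3).tolist()) for d in robot.landmark_of('tray','scene')])
plan(0.431,.2,0.2,-73.85)
E
```

```text
time: 25.68
tool_pos: [0.4463, -0.2734, 0.0163]
ee_rot: [-1.57, -0.001, -1.288]
wrist_force: [-0.2, -0.7, 0.1]
width: 0.0519
time: 26.3
tool_pos: [0.4467, -0.2739, 0.0172]
ee_rot: [-1.569, -0.002, -1.289]
wrist_force: [0.3, 0.7, 5.9]
width: 0.0357
time: 26.8
tool_pos: [0.4475, -0.2746, 0.1496]
ee_rot: [-1.567, -0.006, -1.289]
wrist_force: [0.2, -0.8, -2.1]
width: 0.0352
26.8 [ 0.4475 -0.2746  0.1496] [-89.8  -0.3 -73.9] [ 0.2 -0.8 -2.1] 0.0352 [-0.66  0.04  1.53 -0.    1.56  0.63]
[(0.65, [0.433, 0.296, -0.002]), (0.44, [0.45, -0.273, 0.027])]
shift [-459.   -54.2  117.1] turn [-0.  -0.   0.1]
```

View pics/s2.png

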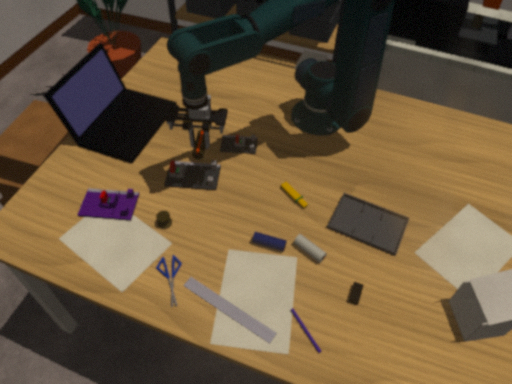

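```bash
python3 - <<'E'
from h import *
s=snap('scene')
c=[px2w(s,u,v,.012)[:2] for u,v in [(346,196),(408,213),(391,251),(329,231)]]
c=np.array(c); print(np.round(c,3), c.mean(0))
for i in range(4):
    d=c[(i+1)%4]-c[i]; print(np.linalg.norm(d),np.degrees(np.arctan2(d[1],d[0])))
E
```

```text
[[0.355 0.203]
 [0.347 0.41 ]
 [0.51  0.386]
 [0.511 0.189]] [0.43074444 0.29693318]
0.20671446900267543 92.21326095863022
0.1652149116566522 -8.36324600681504
0.19681008863222094 -89.92125171949849
0.15639863770526205 174.7613462592388
```

```bash
python3 - <<'E'
from h import *
plan(0.41,.295,0.24,-90)
E
python3 -m creep '[[-55,-20,15,0,5,0,200],[-110,-50,30,0,10,0,200],[-170,-85,45,0,16,0,200],[-230,-90,60,0,16,0,200],[-290,-90,80,0,16,0,200]]'
python3 - <<'E'
from h import *
plan(0.41,.295,0.24,-90)
E
```

```text
shift [-555.5  -94.8  123.7] turn [ 0.1 16.1 -0.1]
time: 27.58
tool_pos: [0.441, 0.0194, 0.2338]
ee_rot: [-1.574, 0.0, -1.569]
wrist_force: [1.5, -0.2, -1.3]
width: 0.035
shift [-275.6   -6.   -30.6] turn [ 0.2  0.1 -0. ]
```

```bash
python3 -m creep '[[-60,-3,-5,0,0,0,200],[-120,-5,-15,0,0,0,200],[-180,-5,-20,0,0,0,200],[-240,-5,-28,0,0,0,200],[-275,-5,-30,0,0,0,200]]'
python3 -m creep '[[0,0,0,0,0,0,200],[0,0,0,0,0,0,200]]'
python3 - <<'E'
from h import *
st()
s=snap('wrist','w13'); print([(round(d['p'],2),np.round(d['point'],3).tolist()) for d in robot.landmark_of('tray','wrist')])
E
```

```text
time: 28.2
tool_pos: [0.4092, 0.2946, 0.237]
ee_rot: [-1.577, -0.003, -1.566]
wrist_force: [0.7, -0.3, -0.5]
width: 0.0354
time: 28.45
tool_pos: [0.4107, 0.2917, 0.2384]
ee_rot: [-1.574, -0.003, -1.569]
wrist_force: [0.5, -0.5, -0.6]
width: 0.0353
28.45 [0.4107 0.2917 0.2384] [-90.2  -0.2 -89.9] [ 0.5 -0.5 -0.6] 0.0353 [ 0.51 -0.02  1.41 -0.    1.75  2.07]
[(0.72, [0.428, 0.301, -0.001])]
```

View pics/w13.png

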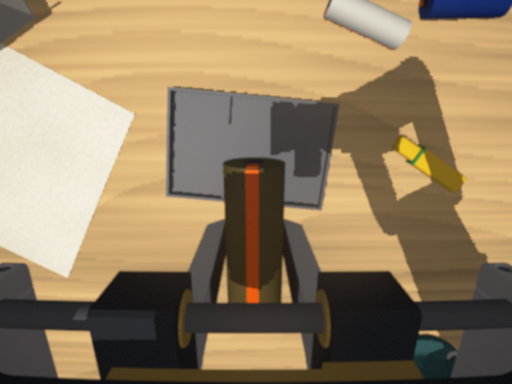

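```bash
python3 - <<'E'
from cal import *
s=snap('wrist')
o=[((.075,.113,.016),170,87),((.075,-.113,.016),338,104),((-.075,-.113,.016),321,208),((-.075,.113,.016),167,195)]
x,r=fit(s,o,[.43,.3,0]); print(x,np.degrees(x[2]),r)
c,q=np.cos(x[2]),np.sin(x[2])
for y in (.065,0,-.065): print(y, x[0]-q*y, x[1]+c*y)
plan(x[0]-q*.065,x[1]+c*.065,.06,np.degrees(x[2])-90)
E
```

```text
[ 0.42948324  0.29691397 -0.09385389] -5.377431540505155 [-1.7 -0.8  1.5 -0.7  0.9  1.6 -0.6  0.6]
0.065 0.43557479440805635 0.36162789840014564
0 0.42948324399388743 0.2969139662560421
-0.065 0.4233916935797185 0.23220003411193857
shift [-70.4 180.1  24.3] turn [0.  5.4 0.1]
```

```bash
python3 -m creep '[[-35,10,12,0,5.4,0,200],[-70,50,24,0,5.4,0,200],[-70,110,24,0,5.4,0,200],[-70,165,24,0,5.4,0,200],[-70,180,24,0,5.4,0,200]]'
python3 - <<'E'
from h import *
st()
s=snap('wrist','w14')
plan(.4356,.3616,.0135,-95.4)
E
```

```text
time: 29.22
tool_pos: [0.4328, 0.3599, 0.0563]
ee_rot: [-1.578, -0.006, -1.664]
wrist_force: [0.5, -0.1, -0.7]
width: 0.0352
29.225 [0.4328 0.3599 0.0563] [-90.4  -0.3 -95.4] [ 0.5 -0.1 -0.7] 0.0352 [ 0.59  0.2   1.55 -0.    1.41  2.26]
shift [-1.7 43.2  2.3] turn [0.3 0.  0.3]
```

View pics/w14.png

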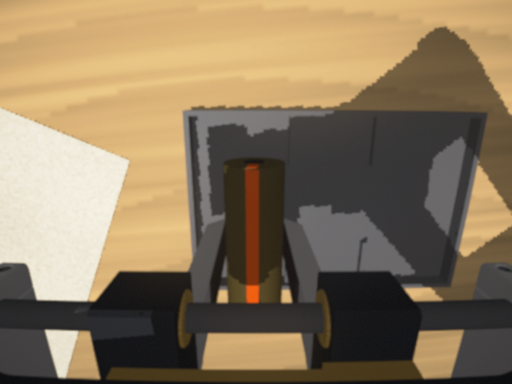

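```bash
python3 -m creep '[[0,20,0,0,0,0,200],[0,35,0,0,0,0,200],[0,41,0,0,0,0,200],[0,43,0,0,0,0,200],[0,43,0,0,0,0,200]]'
python3 -m creep '[[0,0,0,0,0,0,150],[0,0,0,0,0,0,135],[0,0,0,0,0,0,118],[0,0,0,0,0,0,118]]'
python3 - <<'E'
from h import *
st()
s=snap('wrist','w15')
E
```

```text
time: 29.9
tool_pos: [0.4355, 0.3629, 0.0185]
ee_rot: [-1.57, 0.001, -1.663]
wrist_force: [-0.4, -0.4, -1.0]
width: 0.0351
time: 30.4
tool_pos: [0.4352, 0.3627, 0.0179]
ee_rot: [-1.571, 0.0, -1.663]
wrist_force: [0.9, 1.1, -0.8]
width: 0.0505
30.4 [0.4352 0.3627 0.0179] [-90.    0.  -95.3] [ 0.9  1.1 -0.8] 0.0505 [ 0.59  0.23  1.59 -0.    1.32  2.26]
```

View pics/w15.png

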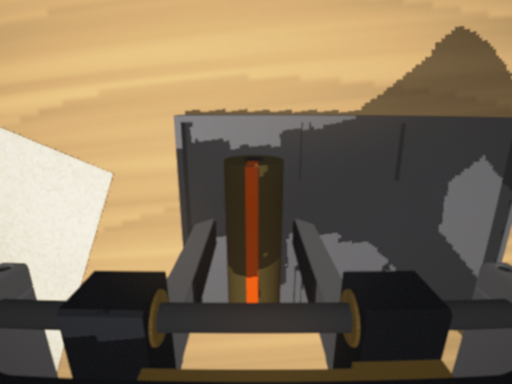

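```bash
python3 -m creep '[[0,-20,0,0,0,0,118],[0,-80,0,0,0,0,100],[0,-140,0,0,0,0,90],[0,-190,0,0,0,0,90],[0,-190,0,0,0,0,90]]'
python3 - <<'E'
from h import *
st()
s=snap('scene','s3')
i=s['color'][180:300,210:330]; cv2.imwrite('pics/s3c.png',cv2.resize(i,None,fx=5,fy=5,interpolation=cv2.INTER_CUBIC))
for n in ['white_mid','blue_mid','olive_mid','highlighter_mid']:print(n,[(round(d['p'],2),np.round(d['point'],3).tolist()) for d in robot.landmark_of(n,'scene')])
plan(0.56,.155,.25,-60)
E
```

```text
time: 31.08
tool_pos: [0.4373, 0.3642, 0.2141]
ee_rot: [-1.562, 0.007, -1.663]
wrist_force: [0.1, 0.8, 0.8]
width: 0.0606
31.075 [0.4373 0.3642 0.2141] [-89.5   0.4 -95.3] [0.1 0.8 0.8] 0.0606 [ 0.59  0.12  1.32 -0.    1.69  2.26]
white_mid [(0.65, [0.597, 0.153, 0.018])]
blue_mid [(0.72, [0.621, 0.033, 0.018]), (0.7, [0.669, -0.307, 0.022])]
olive_mid [(0.76, [0.434, 0.362, 0.023])]
highlighter_mid [(0.83, [0.406, 0.022, 0.01])]
shift [194.7 -44.8 144.1] turn [  0.3 -35.3   0.1]
```

View pics/s3c.png

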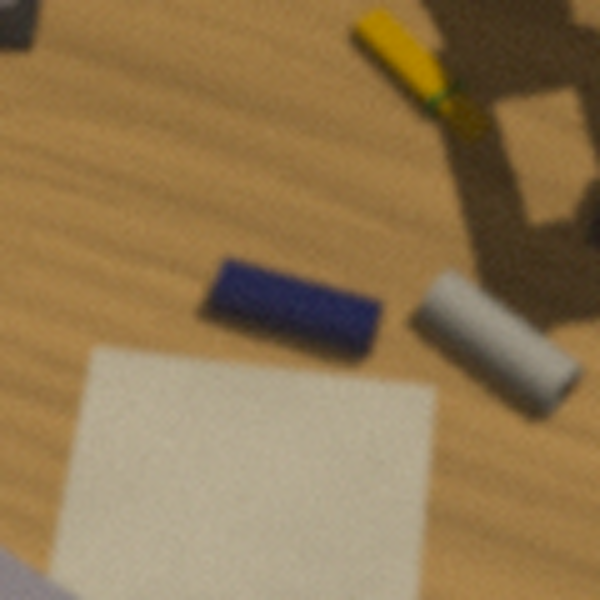

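```bash
python3 - <<'E'
from h import *
s=snap('scene')
a=px2w(s,296,239,.018);b=px2w(s,322,258,.018);d=b-a;print(a,b,np.degrees(np.arctan2(d[1],d[0])))
plan(0.585,.11,.22,-25)
E
python3 -m creep '[[50,-10,40,0,-10,0,90],[100,-20,80,0,-20,0,90],[150,-20,120,0,-30,0,90],[195,-20,144,0,-40,0,90],[195,-20,144,0,-50,0,90]]'
python3 - <<'E'
from h import *
st()
plan(0.585,.11,.22,-20)
E
```

```text
[0.58116686 0.10315733 0.018     ] [0.61566766 0.19661753 0.018     ] 69.73839252157275
shift [237.2 -14.7 173.2] turn [  0.3 -70.3   0. ]
time: 32.0
tool_pos: [0.5615, 0.1513, 0.2255]
ee_rot: [-1.574, 0.001, -0.79]
wrist_force: [-0.0, 0.6, -1.0]
width: 0.0611
32.0 [0.5615 0.1513 0.2255] [-90.2   0.1 -45.2] [-0.   0.6 -1. ] 0.0611 [ 0.17  0.16  1.25 -0.    1.73  0.96]
shift [ 45.9   5.5 -12.3] turn [  0.2 -25.2  -0.1]
```

```bash
python3 -m creep '[[20,3,-5,0,-10,0,90],[35,5,-10,0,-20,0,90],[45,5,-12,0,-25,0,90],[45,5,-12,0,-25,0,90]]'
python3 - <<'E'
from h import *
st()
s=snap('wrist','w16'); print([(round(d['p'],2),np.round(d['point'],3).tolist(),w2px(s,d['point'])) for d in robot.landmark_of('white_mid','wrist')])
E
```

```text
time: 32.5
tool_pos: [0.5834, 0.1142, 0.2209]
ee_rot: [-1.572, 0.003, -0.356]
wrist_force: [0.2, -0.8, 0.2]
width: 0.0606
32.5 [0.5834 0.1142 0.2209] [-90.1   0.2 -20.4] [ 0.2 -0.8  0.2] 0.0606 [ 0.1   0.19  1.23 -0.    1.73  0.45]
[(0.61, [0.596, 0.154, 0.021], array([253.41620353, 136.37328922])), (0.4, [0.402, 0.029, 0.007], array([161.61441207, 259.62531366]))]
```

View pics/w16.png

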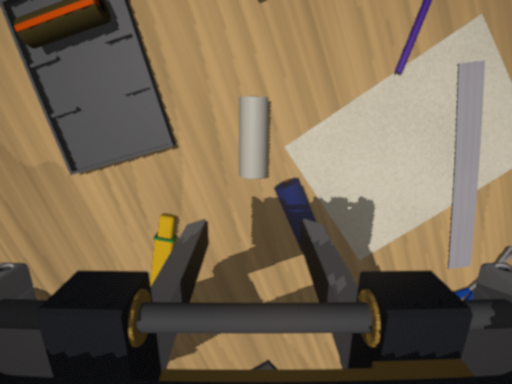

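```bash
python3 - <<'E'
from h import *
a=cv2.imread('pics/w16.png')[85:190,210:295]; a=cv2.resize(a,(400,500),interpolation=cv2.INTER_CUBIC)
s=snap('side','sd3')
b=s['color']; P=[w2px(s,p).astype(int) for p in ([.597,.154,.018],[.62,.032,.018])]; print(P)
f=lambda p:cv2.resize(b[p[1]-25:p[1]+25,p[0]-20:p[0]+20],(400,500),interpolation=cv2.INTER_CUBIC)
cv2.imwrite('pics/cmp1.png',np.hstack([a,f(P[0])]))
cv2.imwrite('pics/cmp2.png',f(P[1]))
E
```

```text
[array([254, 161]), array([273, 176])]
```

View pics/cmp1.png

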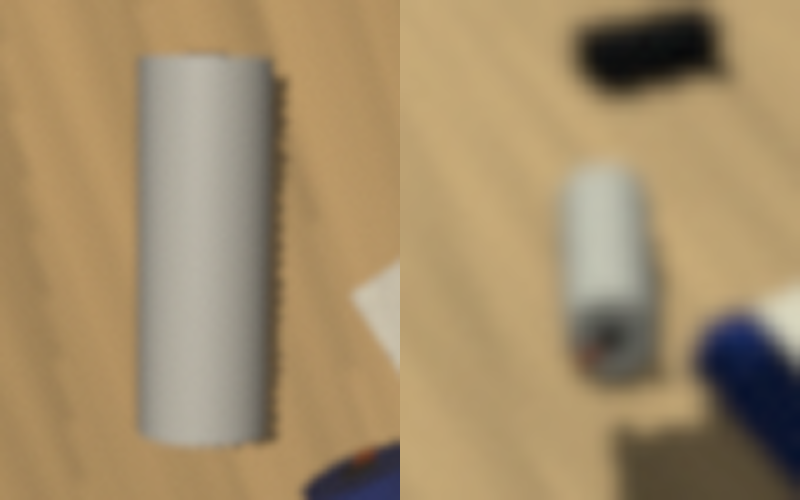

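View pics/cmp2.png

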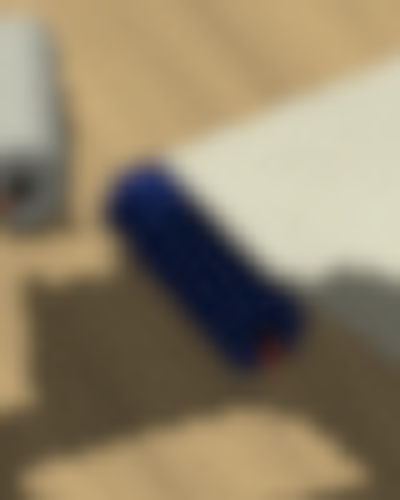

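```bash
python3 - <<'E'
from h import *
s=snap('wrist')
C=lambda a,b:(210+a*85/400,85+b*105/500)
P,a=axisfit(s,[C(138,60),C(140,435),C(272,60),C(272,440)],[.596,.154,np.radians(70)])
for q in [(205,55),(205,440)]: print(seam(s,P,a,*C(*q)))
plan(P[0],P[1],.06,-20)
E
```

```text
axis pt [0.5959 0.154  0.018 ] yaw 69.9 res [-0.25  0.76 -0.24  0.75]
(np.float64(-0.2), np.float64(49.1))
(np.float64(0.8), np.float64(-49.8))
shift [ -1.5 162.3  40.7] turn [ 0.  -0.3 -0. ]
```

```bash
python3 -m creep '[[-1,30,40,0,0,0,90],[-1,90,40,0,0,0,90],[-1,140,40,0,0,0,90],[-1,160,40,0,0,0,90],[-1,162,40,0,0,0,90]]'
python3 -m creep '[[0,0,0,0,0,0,90],[0,20,0,0,0,0,90],[0,40,0,0,0,0,90],[0,50,0,0,0,0,90],[0,50,0,0,0,0,90]]'
python3 -m creep '[[0,0,0,0,0,0,120],[0,0,0,0,0,0,144]]'
python3 - <<'E'
from h import *
st()
plan(.5959,.154,.0045,-20.1)
E
```

```text
time: 33.33
tool_pos: [0.5948, 0.153, 0.0584]
ee_rot: [-1.573, 0.004, -0.354]
wrist_force: [-0.7, -0.0, 0.4]
width: 0.0609
time: 33.95
tool_pos: [0.5955, 0.1525, 0.0088]
ee_rot: [-1.573, 0.003, -0.354]
wrist_force: [-0.5, -0.6, 0.6]
width: 0.0608
time: 34.2
tool_pos: [0.5973, 0.1528, 0.0117]
ee_rot: [-1.57, -0.002, -0.354]
wrist_force: [0.0, 0.3, 0.3]
width: 0.044
34.2 [0.5973 0.1528 0.0117] [-90.   -0.1 -20.3] [0.  0.3 0.3] 0.044 [ 0.16  0.34  1.46 -0.    1.34  0.51]
shift [-1.8  7.2  0.6] turn [-0.  -0.2  0.1]
```

```bash
python3 -m creep '[[-1,5,0,0,0,0,144],[-1.5,7,0,0,0,0,144],[-1.5,7,0,0,0,0,165],[-1.5,7,0,0,0,0,175],[-1.5,7,0,0,0,0,175]]'
python3 -m creep '[[0,0,6,0,0,0,175],[0,0,13,0,0,0,175],[0,0,20,0,0,0,175],[0,0,25,0,0,0,175],[0,0,25,0,0,0,175]]'
python3 -m creep '[[0,0,0,0,0,0,156],[0,0,0,0,0,0,152],[0,0,0,0,0,0,152],[0,0,0,0,0,0,152]]'
python3 - <<'E'
from h import *
st()
s=snap('wrist','w17')
E
```

```text
time: 34.83
tool_pos: [0.5951, 0.1532, 0.0036]
ee_rot: [-1.571, 0.0, -0.354]
wrist_force: [-0.0, 0.6, -1.5]
width: 0.0356
time: 35.45
tool_pos: [0.604, 0.1772, 0.0037]
ee_rot: [-1.571, -0.0, -0.353]
wrist_force: [0.4, -0.9, -0.8]
width: 0.0352
time: 35.95
tool_pos: [0.604, 0.1766, 0.0039]
ee_rot: [-1.571, -0.0, -0.354]
wrist_force: [0.6, -0.1, 0.2]
width: 0.0381
35.95 [0.604  0.1766 0.0039] [-90.   -0.  -20.3] [ 0.6 -0.1  0.2] 0.0381 [ 0.19  0.38  1.43 -0.    1.33  0.55]
```

View pics/w17.png

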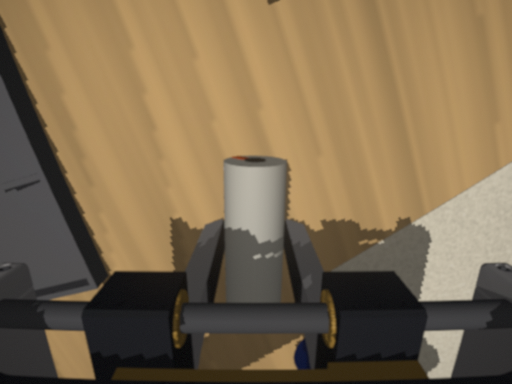

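```bash
python3 -m creep '[[3,0,0,0,0,0,152],[7,0,0,0,0,0,152],[11,0,0,0,0,0,152],[15,0,0,0,0,0,152],[19,0,0,0,0,0,152]]'
python3 -m creep '[[4,0,0,0,0,0,152],[8,0,0,0,0,0,152],[11,0,0,0,0,0,152],[13,0,0,0,0,0,152],[14,0,0,0,0,0,152]]'
python3 -m creep '[[0,0,0,0,0,0,152],[0,0,0,0,0,0,152]]'
python3 - <<'E'
from h import *
st()
s=snap('wrist','w18')
i=s['color'][130:320,180:330]; cv2.imwrite('pics/w18c.png',cv2.resize(i,None,fx=4,fy=3,interpolation=cv2.INTER_CUBIC))
E
```

```text
time: 36.62
tool_pos: [0.622, 0.1699, 0.0037]
ee_rot: [-1.571, 0.0, -0.354]
wrist_force: [0.3, 0.1, -0.7]
width: 0.038
time: 37.25
tool_pos: [0.6349, 0.1653, 0.0038]
ee_rot: [-1.571, 0.0, -0.354]
wrist_force: [0.4, 0.3, 0.1]
width: 0.0378
time: 37.5
tool_pos: [0.6348, 0.1653, 0.0037]
ee_rot: [-1.571, 0.0, -0.354]
wrist_force: [-0.0, 0.1, -0.6]
width: 0.0379
37.5 [0.6348 0.1653 0.0037] [-90.    0.  -20.3] [-0.   0.1 -0.6] 0.0379 [ 0.17  0.43  1.36 -0.    1.35  0.52]
```

View pics/w18c.png

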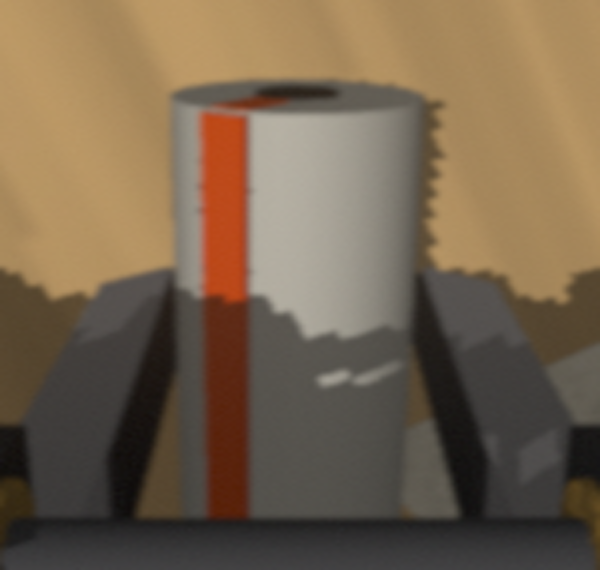

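```bash
python3 -m creep '[[2,0,0,0,0,0,152],[5,0,0,0,0,0,152],[8,0,0,0,0,0,152],[10,0,0,0,0,0,152],[11,0,0,0,0,0,152]]'
python3 -m creep '[[0,0,0,0,0,0,152],[0,0,0,0,0,0,154],[0,0,0,0,0,0,160],[0,0,0,0,0,0,175],[0,0,0,0,0,0,175]]'
python3 - <<'E'
from h import *
st()
s=snap('wrist','w19')
i=s['color'][130:320,180:330]; cv2.imwrite('pics/w19c.png',cv2.resize(i,None,fx=4,fy=3,interpolation=cv2.INTER_CUBIC))
E
```

```text
time: 38.17
tool_pos: [0.6454, 0.1613, 0.0037]
ee_rot: [-1.571, -0.0, -0.354]
wrist_force: [-0.5, 0.1, 0.2]
width: 0.0378
time: 38.8
tool_pos: [0.6451, 0.1615, 0.0037]
ee_rot: [-1.571, 0.0, -0.354]
wrist_force: [-0.2, 0.5, -0.0]
width: 0.0352
38.8 [0.6451 0.1615 0.0037] [-90.    0.  -20.3] [-0.2  0.5 -0. ] 0.0352 [ 0.16  0.45  1.33 -0.    1.36  0.51]
```

View pics/w19c.png

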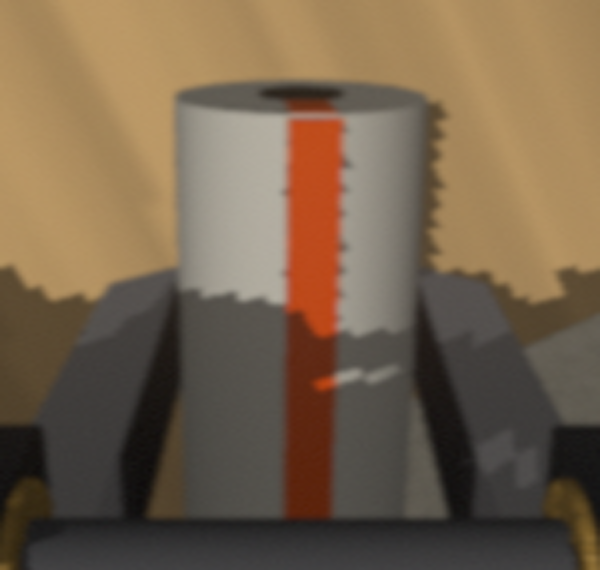

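```bash
python3 -m creep '[[0,-30,0,0,0,0,200],[0,-80,0,0,0,0,200],[0,-125,0,0,0,0,200],[0,-130,0,0,0,0,200]]'
python3 - <<'E'
from h import *
st()
plan(0.4473,-.2745,0.13,-73.85)
E
```

```text
time: 39.35
tool_pos: [0.6477, 0.1619, 0.139]
ee_rot: [-1.566, -0.008, -0.354]
wrist_force: [0.2, -0.2, -2.2]
width: 0.0354
39.35 [0.6477 0.1619 0.139 ] [-89.7  -0.5 -20.3] [ 0.2 -0.2 -2.2] 0.0354 [ 0.16  0.36  1.17 -0.    1.6   0.51]
shift [ -36.9    6.6 -478.8] turn [-0.5 53.6  0.3]
```

```bash
python3 -m creep '[[-5,0,-55,0,10,0,200],[-10,0,-110,0,20,0,200],[-15,0,-170,0,30,0,200],[-20,0,-230,0,40,0,200],[-25,0,-290,0,50,0,200]]'
python3 - <<'E'
from h import *
st()
plan(0.4473,-.2745,0.13,-73.85)
E
```

```text
time: 39.98
tool_pos: [0.5191, -0.1032, 0.1314]
ee_rot: [-1.574, 0.002, -1.232]
wrist_force: [0.2, -0.4, -1.2]
width: 0.035
39.975 [ 0.5191 -0.1032  0.1314] [-90.2   0.1 -70.6] [ 0.2 -0.4 -1.2] 0.035 [-0.3   0.07  1.54 -0.    1.54  0.93]
shift [ 137.7    1.5 -124.7] turn [ 0.2  3.3 -0.1]
```

```bash
python3 -m creep '[[45,1,-41,0,3,0,200],[90,1,-82,0,3,0,200],[137,1,-124,0,3,0,200],[137,1,-124,0,3,0,200],[137,1,-124,0,3,0,200]]'
python3 - <<'E'
from h import *
st()
plan(0.4473,-.2745,0.065,-73.85)
s=snap('wrist','w20')
E
```

```text
time: 40.6
tool_pos: [0.4501, -0.272, 0.131]
ee_rot: [-1.572, 0.003, -1.28]
wrist_force: [0.2, 1.2, -1.1]
width: 0.0353
40.6 [ 0.4501 -0.272   0.131 ] [-90.1   0.2 -73.3] [ 0.2  1.2 -1.1] 0.0353 [-0.65  0.06  1.54  0.    1.54  0.63]
shift [ 1.8 66.  -3.3] turn [ 0.1  0.5 -0.2]
```

View pics/w20.png

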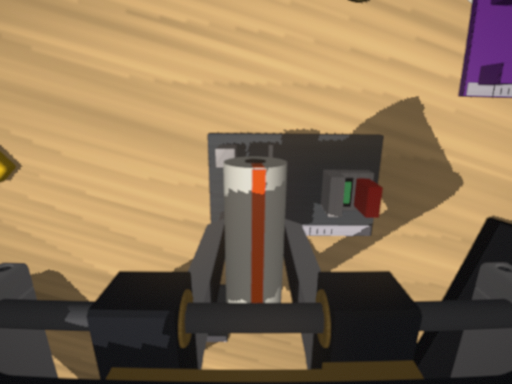

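```bash
python3 -m creep '[[2,25,-3,0,0.5,0,200],[2,55,-3,0,0.5,0,200],[2,66,-3,0,0.5,0,200],[2,66,-3,0,0.5,0,200],[2,66,-3,0,0.5,0,200]]'
python3 - <<'E'
from h import *
st()
plan(0.4473,-.2745,0.0142,-73.85)
E
```

```text
time: 41.28
tool_pos: [0.4495, -0.2756, 0.0681]
ee_rot: [-1.569, -0.002, -1.287]
wrist_force: [-0.4, 0.1, -0.3]
width: 0.0349
41.275 [ 0.4495 -0.2756  0.0681] [-89.9  -0.1 -73.7] [-0.4  0.1 -0.3] 0.0349 [-0.66  0.1   1.63 -0.    1.41  0.63]
shift [-1.8 53.9 -1.9] turn [-0.1  0.1  0.1]
```

```bash
python3 -m creep '[[-2,20,-2,0,0,0,200],[-2,38,-2,0,0,0,200],[-2,47,-2,0,0,0,200],[-2,50,-2,0,0,0,200],[-2,51,-2,0,0,0,200]]'
python3 -m creep '[[0,0,0,0,0,0,200],[0,0,0,0,0,0,200]]'
python3 - <<'E'
from h import *
st()
plan(0.4473,-.2745,0.0142,-73.85)
E
```

```text
time: 41.9
tool_pos: [0.4463, -0.2744, 0.016]
ee_rot: [-1.57, -0.001, -1.288]
wrist_force: [0.9, 0.2, -1.3]
width: 0.0352
time: 42.15
tool_pos: [0.4464, -0.2745, 0.0163]
ee_rot: [-1.57, -0.001, -1.287]
wrist_force: [0.0, -0.0, -1.4]
width: 0.0352
42.15 [ 0.4464 -0.2745  0.0163] [-90.   -0.1 -73.8] [ 0.  -0.  -1.4] 0.0352 [-0.66  0.15  1.69 -0.    1.3   0.63]
shift [0.3 2.1 0.9] turn [-0.   0.1  0.1]
```

```bash
python3 -m creep '[[0,1,0,0,0,0,200],[0,2,0,0,0,0,200],[0,2,0,0,0,0,200],[0,2,0,0,0,0,165]]'
python3 -m creep '[[0,0,0,0,0,0,152],[0,0,0,0,0,0,145],[0,0,0,0,0,0,130],[0,0,0,0,0,0,110],[0,0,0,0,0,0,110]]'
python3 -m creep '[[0,-20,0,0,0,0,110],[0,-70,0,0,0,0,90],[0,-110,0,0,0,0,60],[0,-115,0,0,0,0,60]]'
python3 -m creep '[[0,0,0,0,-10,0,60],[0,0,0,0,-20,0,60],[0,0,0,0,-30,0,60],[0,0,0,0,-40,0,60],[0,0,0,0,-50,0,60]]'
python3 -m creep '[[0,0,0,0,-10,0,60],[0,0,0,0,-20,0,60],[0,0,0,0,-30,0,60],[0,0,0,0,-40,0,60],[0,0,0,0,-40,0,60]]'
python3 - <<'E'
from h import *
st()
plan(0.4780,-.3765,0.036,16.15)
s=snap('wrist','w21')
E
```

```text
time: 42.65
tool_pos: [0.446, -0.2742, 0.0137]
ee_rot: [-1.571, 0.0, -1.288]
wrist_force: [-0.3, 0.7, -0.7]
width: 0.0354
time: 43.28
tool_pos: [0.446, -0.2742, 0.0138]
ee_rot: [-1.571, -0.0, -1.288]
wrist_force: [-0.8, 0.5, -0.3]
width: 0.0529
time: 43.78
tool_pos: [0.4479, -0.2756, 0.1328]
ee_rot: [-1.566, -0.006, -1.287]
wrist_force: [0.1, 0.7, -0.1]
width: 0.0716
time: 44.4
tool_pos: [0.4452, -0.2735, 0.1267]
ee_rot: [-1.57, 0.003, -0.409]
wrist_force: [0.1, 0.6, -0.7]
width: 0.0715
time: 45.02
tool_pos: [0.4453, -0.2736, 0.127]
ee_rot: [-1.568, 0.002, 0.281]
wrist_force: [-0.5, -0.0, 0.1]
width: 0.072
45.025 [ 0.4453 -0.2736  0.127 ] [-89.9   0.1  16.1] [-0.5 -0.   0.1] 0.072 [-0.66  0.06  1.56 -0.    1.53 -0.94]
shift [   3.    90.7 -108.1] turn [-0.1 -0.  -0.1]
```

View pics/w21.png

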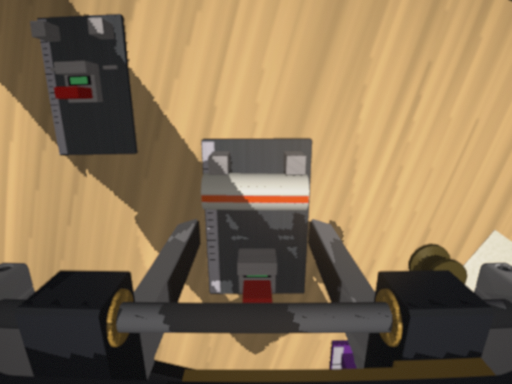

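```bash
python3 -m creep '[[1,0,-50,0,0,0,60],[3,10,-100,0,0,0,60],[3,50,-108,0,0,0,80],[3,86,-108,0,0,0,100],[3,90,-108,0,0,0,140]]'
python3 -m creep '[[0,0,0,0,0,0,200],[0,0,0,0,0,0,200],[0,0,0,0,0,0,200],[0,0,0,0,0,0,200]]'
python3 -m creep '[[0,0,15,0,0,0,200],[0,0,30,0,0,0,200],[0,0,42,0,0,0,200],[0,0,49,0,0,0,200],[0,0,49,0,0,0,200]]'
python3 -m creep '[[0,0,1,0,0,0,200],[0,0,2,0,0,0,200],[0,0,3,0,0,0,200],[0,0,4,0,0,0,200],[0,0,5,0,0,0,200]]'
python3 -m creep '[[0,0,1,0,0,0,200],[0,0,2,0,0,0,200],[0,0,3,0,0,0,200]]'
```

```text
time: 45.7
tool_pos: [0.4768, -0.3751, 0.0343]
ee_rot: [-1.563, 0.004, 0.281]
wrist_force: [-0.0, -0.8, 1.0]
width: 0.0505
time: 46.2
tool_pos: [0.4785, -0.3783, 0.0409]
ee_rot: [-1.574, 0.001, 0.283]
wrist_force: [-6.2, -1.4, 3.9]
width: 0.0298
time: 46.82
tool_pos: [0.4647, -0.3309, 0.0408]
ee_rot: [-1.574, 0.001, 0.283]
wrist_force: [-5.4, -1.8, 4.6]
width: 0.03
time: 47.45
tool_pos: [0.4636, -0.3275, 0.0409]
ee_rot: [-1.576, 0.001, 0.283]
wrist_force: [-4.8, -4.6, 3.7]
width: 0.0296
time: 47.82
tool_pos: [0.4635, -0.3268, 0.0409]
ee_rot: [-1.581, 0.001, 0.283]
wrist_force: [-2.6, -9.2, -0.5]
width: 0.0296
```

```bash
python3 -m creep '[[0,0,2,0,0,0,200],[0,0,4,0,0,0,200],[0,0,4,0,0,0,200],[0,0,4,0,0,0,200],[0,0,4,0,0,0,200]]'
python3 -m creep '[[0,0,0,0,0,0,200],[0,0,0,0,0,0,200],[0,0,0,0,0,0,200],[0,0,0,0,0,0,200]]'
python3 - <<'E'
from h import *
s=snap('wrist','w22')
E
```

```text
time: 48.45
tool_pos: [0.4634, -0.3265, 0.041]
ee_rot: [-1.588, -0.0, 0.282]
wrist_force: [0.6, -16.3, -5.5]
width: 0.0298
time: 48.95
tool_pos: [0.4634, -0.3265, 0.041]
ee_rot: [-1.588, -0.0, 0.282]
wrist_force: [-0.6, -16.1, -5.5]
width: 0.0296
```

View pics/w22.png

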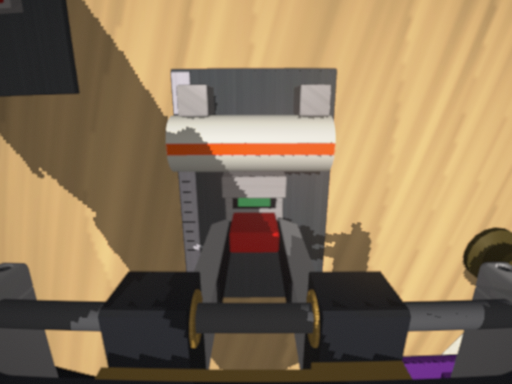

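```bash
python3 -m creep '[[0,0,-15,0,0,0,200],[0,0,-30,0,0,0,200],[0,0,-45,0,0,0,200],[0,0,-59,0,0,0,200],[0,0,-61,0,0,0,200]]'
python3 -m creep '[[0,0,0,0,0,0,110],[0,0,0,0,0,0,110],[0,-20,0,0,0,0,110],[0,-75,0,0,0,0,80],[0,-95,0,0,0,0,60]]'
python3 - <<'E'
from h import *
st()
plan(0.4473,-.2735,0.13,-73.85)
E
```

```text
time: 49.62
tool_pos: [0.4786, -0.3786, 0.0409]
ee_rot: [-1.573, 0.001, 0.282]
wrist_force: [-6.0, -0.1, 5.5]
width: 0.0297
time: 50.25
tool_pos: [0.4811, -0.3778, 0.1381]
ee_rot: [-1.577, -0.004, 0.284]
wrist_force: [0.3, -0.0, 0.2]
width: 0.0695
50.25 [ 0.4811 -0.3778  0.1381] [-90.3  -0.3  16.3] [ 0.3 -0.   0.2] 0.0695 [-0.76  0.24  1.33  0.    1.56 -1.04]
shift [ -3.2   7.5 109.6] turn [ 0.1 90.1  0.5]
```

```bash
python3 -m creep '[[-3,0,50,0,10,0,110],[-3,0,100,0,20,0,110],[-3,0,109,0,30,0,110],[-3,0,109,0,40,0,110],[-3,0,109,0,50,0,110]]'
python3 -m creep '[[0,0,0,0,10,0,110],[0,0,0,0,20,0,110],[0,0,0,0,30,0,110],[0,0,0,0,40,0,110],[0,0,0,0,40,0,110]]'
python3 - <<'E'
from h import *
st()
plan(0.4470,-.2732,0.0145,-73.85)
s=snap('wrist','w23')
E
```

```text
time: 50.88
tool_pos: [0.4463, -0.2724, 0.1341]
ee_rot: [-1.57, -0.001, -0.594]
wrist_force: [0.9, 0.2, -0.6]
width: 0.0536
time: 51.5
tool_pos: [0.4461, -0.2728, 0.1339]
ee_rot: [-1.57, -0.0, -1.285]
wrist_force: [0.1, 0.2, -0.5]
width: 0.0535
51.5 [ 0.4461 -0.2728  0.1339] [-89.9  -0.  -73.6] [ 0.1  0.2 -0.5] 0.0535 [-0.66  0.05  1.55  0.    1.54  0.63]
shift [  0.6 119.4   0.6] turn [-0.1  0.2  0. ]
```

View pics/w23.png

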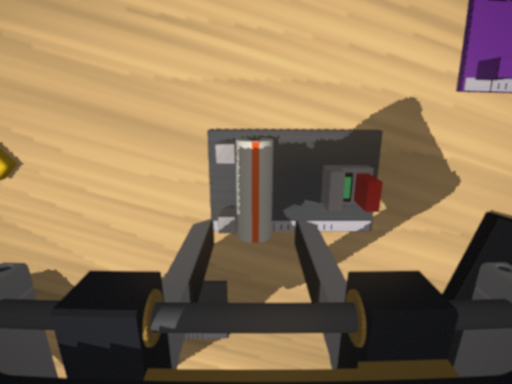

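```bash
python3 -m creep '[[0,40,0,0,0,0,110],[0,80,0,0,0,0,110],[0,105,0,0,0,0,110],[0,115,0,0,0,0,110],[0,118,0,0,0,0,115]]'
python3 -m creep '[[0,0,0,0,0,0,200],[0,0,0,0,0,0,200],[0,0,0,0,0,0,200],[0,0,0,0,0,0,200],[0,0,0,0,0,0,200]]'
python3 -m creep '[[0,-20,0,0,0,0,200],[0,-70,0,0,0,0,200],[0,-120,0,0,0,0,200],[0,-130,0,0,0,0,200]]'
python3 - <<'E'
from h import *
st()
s=snap('scene','s4'); print([(round(d['p'],2),np.round(d['point'],3).tolist()) for d in robot.landmark_of('tray','scene')])
plan(0.41,.27,0.24,-90)
E
```

```text
time: 52.18
tool_pos: [0.446, -0.2732, 0.0158]
ee_rot: [-1.571, -0.0, -1.286]
wrist_force: [0.3, 0.2, 1.2]
width: 0.0517
time: 52.8
tool_pos: [0.4466, -0.2738, 0.0171]
ee_rot: [-1.569, -0.002, -1.287]
wrist_force: [-0.4, 1.2, 5.0]
width: 0.0353
time: 53.3
tool_pos: [0.4473, -0.2745, 0.1494]
ee_rot: [-1.567, -0.006, -1.288]
wrist_force: [-0.1, -0.1, -2.3]
width: 0.0355
53.3 [ 0.4473 -0.2745  0.1494] [-89.8  -0.3 -73.8] [-0.1 -0.1 -2.3] 0.0355 [-0.66  0.04  1.53 -0.    1.56  0.63]
[(0.6, [0.424, 0.26, 0.004])]
shift [-531.7  -94.4  117.5] turn [-0.  16.2  0.1]
```

View pics/s4.png

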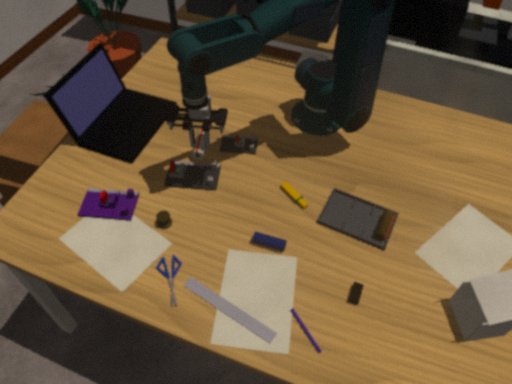

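```bash
python3 -m creep '[[-55,-20,15,0,5,0,200],[-110,-50,30,0,10,0,200],[-170,-85,45,0,16,0,200],[-230,-90,60,0,16,0,200],[-290,-90,80,0,16,0,200]]'
python3 -m creep '[[-60,-3,-5,0,0,0,200],[-120,-5,-15,0,0,0,200],[-180,-5,-20,0,0,0,200],[-240,-5,-28,0,0,0,200],[-242,-5,-28,0,0,0,200]]'
python3 -m creep '[[0,0,0,0,0,0,200],[0,0,0,0,0,0,200]]'
python3 - <<'E'
from h import *
st()
s=snap('wrist','w24'); print([(round(d['p'],2),np.round(d['point'],3).tolist()) for d in robot.landmark_of('tray','wrist')])
E
```

```text
time: 54.02
tool_pos: [0.4403, 0.0194, 0.2336]
ee_rot: [-1.574, 0.0, -1.568]
wrist_force: [1.6, -0.9, -2.0]
width: 0.0355
time: 54.65
tool_pos: [0.4098, 0.2625, 0.2366]
ee_rot: [-1.577, -0.002, -1.56]
wrist_force: [0.1, -1.9, -1.2]
width: 0.0357
time: 54.9
tool_pos: [0.4123, 0.2582, 0.2394]
ee_rot: [-1.572, -0.001, -1.569]
wrist_force: [-0.2, -0.2, -0.8]
width: 0.0348
54.9 [0.4123 0.2582 0.2394] [-90.1  -0.1 -89.9] [-0.2 -0.2 -0.8] 0.0348 [ 0.44 -0.06  1.45 -0.    1.75  2.01]
[(0.81, [0.422, 0.266, -0.0])]
```

View pics/w24.png

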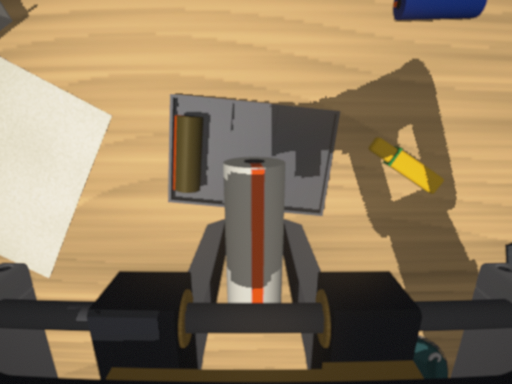

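```bash
python3 - <<'E'
from cal import *
s=snap('wrist')
o=[((.075,.113,.016),172,94),((.075,-.113,.016),339,111),((-.075,-.113,.016),322,214),((-.075,.113,.016),169,202)]
x,r=fit(s,o,[.43,.3,0]); print(x,np.degrees(x[2]),r)
c,q=np.cos(x[2]),np.sin(x[2])
for y in (.065,0,-.065): print(y, x[0]-q*y, x[1]+c*y)
plan(x[0],x[1],.06,np.degrees(x[2])-90)
E
```

```text
[ 0.42170445  0.26204489 -0.09122387] -5.226742498496583 [-1.6 -0.1  1.3 -0.6  0.9  1.4 -0.5 -0.2]
0.065 0.42762578225084724 0.32677461832345295
0 0.4217044516393668 0.26204488911198826
-0.065 0.4157831210278864 0.19731515990052356
shift [ -3.7 180.5   9.1] turn [-0.   5.3  0. ]
```

```bash
python3 -m creep '[[-2,10,5,0,5.3,0,200],[-4,60,9,0,5.3,0,200],[-4,120,9,0,5.3,0,200],[-4,170,9,0,5.3,0,200],[-4,180,9,0,5.3,0,200]]'
python3 -m creep '[[0,0,0,0,0,0,200],[0,0,0,0,0,0,200]]'
python3 - <<'E'
from h import *
st()
plan(.4217,.262,.0135,-95.2)
E
```

```text
time: 55.68
tool_pos: [0.4187, 0.2616, 0.0568]
ee_rot: [-1.578, -0.004, -1.661]
wrist_force: [-0.2, -0.1, -1.0]
width: 0.0353
time: 55.92
tool_pos: [0.4234, 0.2644, 0.0636]
ee_rot: [-1.566, 0.003, -1.66]
wrist_force: [-0.2, -0.9, 0.0]
width: 0.0351
55.925 [0.4234 0.2644 0.0636] [-89.7   0.2 -95.1] [-0.2 -0.9  0. ] 0.0351 [ 0.44  0.04  1.7  -0.    1.39  2.1 ]
shift [ 2.7 50.1 -1.7] turn [-0.3  0.1 -0.2]
```

```bash
python3 -m creep '[[2,20,-2,0,0,0,200],[2,38,-2,0,0,0,200],[2,46,-2,0,0,0,200],[2,48,-2,0,0,0,200],[2,48,-2,0,0,0,200]]'
python3 -m creep '[[0,0,0,0,0,0,200],[0,0,0,0,0,0,200]]'
python3 - <<'E'
from h import *
st()
s=snap('wrist','w25')
E
```

```text
time: 56.55
tool_pos: [0.4199, 0.2622, 0.0136]
ee_rot: [-1.569, 0.001, -1.659]
wrist_force: [-0.0, 0.2, -0.7]
width: 0.0352
time: 56.8
tool_pos: [0.4194, 0.262, 0.0131]
ee_rot: [-1.57, 0.0, -1.659]
wrist_force: [0.7, 0.4, -1.7]
width: 0.0351
56.8 [0.4194 0.262  0.0131] [-90.    0.  -95.1] [ 0.7  0.4 -1.7] 0.0351 [ 0.44  0.09  1.77 -0.    1.29  2.1 ]
```

View pics/w25.png

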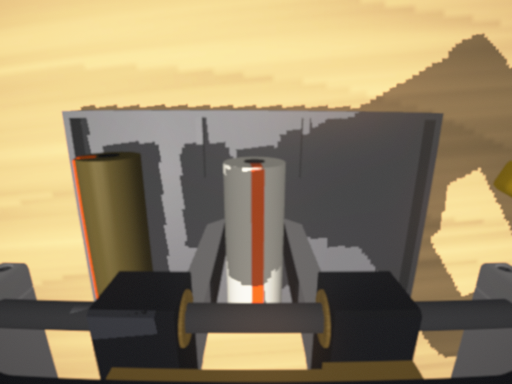

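```bash
python3 -m creep '[[0,1,0,0,0,0,200],[0,1,0,0,0,0,150],[0,1,0,0,0,0,135],[0,1,0,0,0,0,125],[0,1,0,0,0,0,125]]'
python3 -m creep '[[0,-20,0,0,0,0,125],[0,-80,0,0,0,0,100],[0,-140,0,0,0,0,90],[0,-190,0,0,0,0,90],[0,-200,0,0,0,0,90]]'
python3 - <<'E'
from h import *
st()
s=snap('scene','s5')
a=s['color'][210:270,235:300]; cv2.imwrite('pics/s5c.png',cv2.resize(a,None,fx=8,fy=8,interpolation=cv2.INTER_CUBIC))
print([(round(d['p'],2),np.round(d['point'],3).tolist()) for d in robot.landmark_of('blue_mid','scene')])
plan(0.61,-.01,.22,-12)
E
```

```text
time: 57.48
tool_pos: [0.4191, 0.2619, 0.0116]
ee_rot: [-1.571, 0.0, -1.659]
wrist_force: [0.3, 1.3, 0.0]
width: 0.0478
time: 58.1
tool_pos: [0.4209, 0.2628, 0.2163]
ee_rot: [-1.563, 0.004, -1.659]
wrist_force: [0.8, 0.3, 0.2]
width: 0.0609
58.1 [0.4209 0.2628 0.2163] [-89.6   0.3 -95.1] [0.8 0.3 0.2] 0.0609 [ 0.44 -0.04  1.48 -0.    1.69  2.1 ]
[(0.59, [0.617, 0.033, 0.016])]
shift [254.2  -7.3 213.8] turn [ -0.1 -83.1   0. ]
```

View pics/s5c.png

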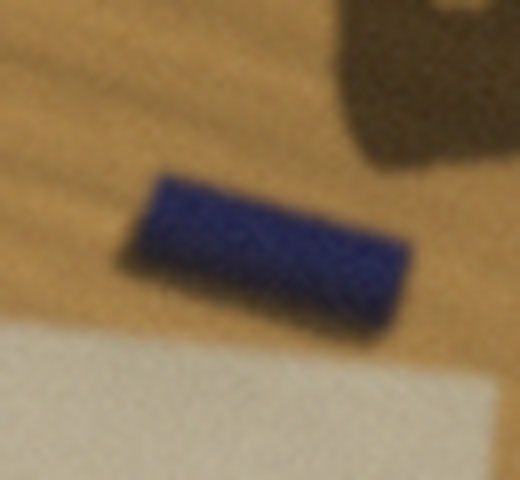

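```bash
python3 - <<'E'
from h import *
s=snap('scene')
a=px2w(s,253.5,237,.018);b=px2w(s,284.8,246,.018);d=b-a;print(a,b,np.degrees(np.arctan2(d[1],d[0])))
E
python3 -m creep '[[50,0,45,0,-10,0,90],[100,0,90,0,-20,0,90],[150,0,135,0,-30,0,90],[200,0,180,0,-40,0,90],[254,0,213,0,-50,0,90]]'
python3 - <<'E'
from h import *
st()
plan(0.61,-.01,.22,0)
E
```

```text
[ 0.62330431 -0.02044276  0.018     ] [0.6176865  0.07963396 0.018     ] 93.21292961396807
time: 58.88
tool_pos: [0.5903, 0.0202, 0.2077]
ee_rot: [-1.575, 0.005, -0.781]
wrist_force: [0.7, 1.1, 0.1]
width: 0.061
58.875 [0.5903 0.0202 0.2077] [-90.2   0.3 -44.8] [0.7 1.1 0.1] 0.061 [-0.06  0.18  1.26  0.    1.71  0.72]
shift [ 35.2 -12.5  -7.6] turn [  0.1 -44.8  -0.3]
```

```bash
python3 -m creep '[[10,-4,0,0,-10,0,90],[20,-8,-4,0,-20,0,90],[30,-10,-7,0,-30,0,90],[35,-12,-8,0,-40,0,90],[35,-12,-8,0,-48,0,90]]'
python3 -m creep '[[0,0,0,0,0,0,90],[0,0,0,0,0,0,90]]'
python3 - <<'E'
from h import *
st()
s=snap('wrist','w26')
i=s['color'][70:200,190:330]; cv2.imwrite('pics/w26c.png',cv2.resize(i,None,fx=4,fy=4,interpolation=cv2.INTER_CUBIC))
E
```

```text
time: 59.5
tool_pos: [0.6086, -0.0093, 0.2197]
ee_rot: [-1.57, 0.006, 0.054]
wrist_force: [0.1, 0.2, 0.0]
width: 0.0606
time: 59.75
tool_pos: [0.609, -0.0088, 0.2217]
ee_rot: [-1.57, 0.003, 0.048]
wrist_force: [0.2, 0.1, -1.1]
width: 0.0605
59.75 [ 0.609  -0.0088  0.2217] [-90.    0.2   2.7] [ 0.2  0.1 -1.1] 0.0605 [-0.11  0.22  1.19 -0.    1.74 -0.16]
```

View pics/w26c.png

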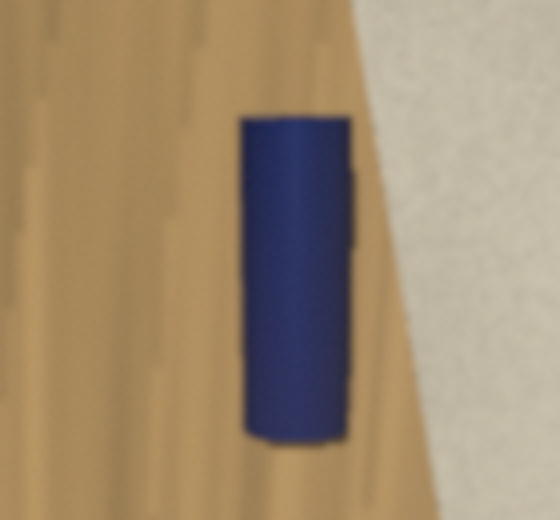

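```bash
python3 - <<'E'
from h import *
s=snap('wrist')
C=lambda a,b:(190+a/4,70+b/4)
P,a=axisfit(s,[C(240,120),C(246,430),C(351,120),C(348,430)],[.62,.032,np.radians(93)])
for q in [(296,118),(296,440)]: print(seam(s,P,a,*C(*q)))
plan(P[0],P[1],.06,2.5)
E
```

```text
axis pt [0.6185 0.0319 0.018 ] yaw 93.6 res [-0.66 -0.94 -0.66 -0.94]
(np.float64(1.2), np.float64(46.9))
(np.float64(2.7), np.float64(-52.0))
shift [ 11.4 162.6  40.2] turn [-0.   0.3 -0.1]
```

```bash
python3 -m creep '[[11,30,39,0,-0.5,0,90],[11,90,39,0,-0.5,0,90],[11,140,39,0,-0.5,0,90],[11,160,39,0,-0.5,0,90],[11,162,39,0,-0.5,0,90]]'
python3 -m creep '[[0,0,0,0,0,0,90],[0,0,0,0,0,0,90]]'
python3 - <<'E'
from h import *
st()
plan(.6185,.031,.0045,3.4)
s=snap('wrist','w27')
i=s['color'][120:320,180:330]; cv2.imwrite('pics/w27c.png',cv2.resize(i,None,fx=4,fy=3,interpolation=cv2.INTER_CUBIC))
E
```

```text
time: 60.48
tool_pos: [0.617, 0.0308, 0.059]
ee_rot: [-1.57, 0.005, 0.058]
wrist_force: [0.2, 0.1, 0.5]
width: 0.0606
time: 60.72
tool_pos: [0.62, 0.0305, 0.0638]
ee_rot: [-1.571, -0.004, 0.058]
wrist_force: [0.0, 0.6, 0.5]
width: 0.0606
60.725 [0.62   0.0305 0.0638] [-90.   -0.2   3.3] [0.  0.6 0.5] 0.0606 [-0.04  0.31  1.4  -0.    1.43 -0.1 ]
shift [-1.7 59.3  0.6] turn [ 0.  -0.1  0.2]
```

View pics/w27c.png

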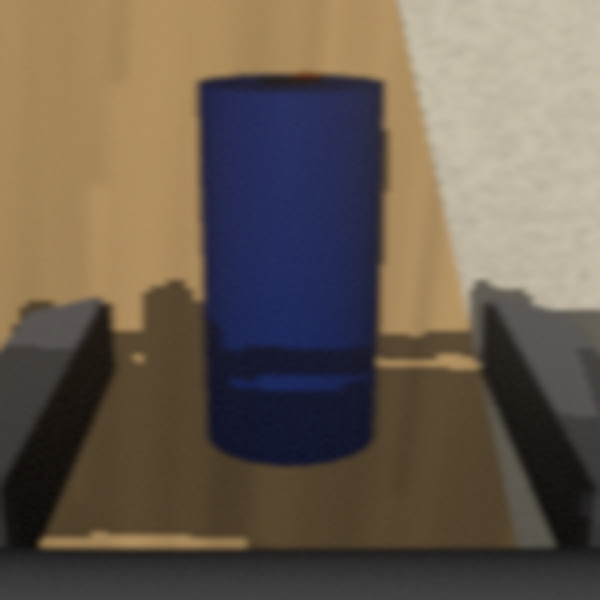

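```bash
python3 -m creep '[[-1,20,0,0,0,0,90],[-1.5,40,0,0,0,0,100],[-1.5,55,0,0,0,0,120],[-1.5,59,0,0,0,0,144],[-1.5,59,0,0,0,0,144]]'
python3 -m creep '[[0,0,0,0,0,0,152],[0,0,0,0,0,0,152],[0,0,0,0,0,0,152]]'
```

```text
time: 61.4
tool_pos: [0.6175, 0.0305, 0.0029]
ee_rot: [-1.571, -0.0, 0.059]
wrist_force: [0.8, 1.0, -0.2]
width: 0.041
time: 61.78
tool_pos: [0.6175, 0.0305, 0.0031]
ee_rot: [-1.571, -0.001, 0.059]
wrist_force: [1.0, 0.5, -0.2]
width: 0.0378
```

```bash
python3 -m creep '[[-3,-1,0,0,0,0,152],[-7,-1,0,0,0,0,152],[-11,-1,0,0,0,0,152],[-15,-1,0,0,0,0,152],[-19,-1,0,0,0,0,152]]'
python3 -m creep '[[-4,0,0,0,0,0,152],[-8,0,0,0,0,0,152],[-12,0,0,0,0,0,152],[-16,0,0,0,0,0,152],[-20,0,0,0,0,0,152]]'
python3 -m creep '[[-3,0,0,0,0,0,152],[-5,0,0,0,0,0,152],[-6,0,0,0,0,0,152],[-6,0,0,0,0,0,152]]'
python3 - <<'E'
from h import *
st()
s=snap('wrist','w28')
i=s['color'][130:320,180:330]; cv2.imwrite('pics/w28c.png',cv2.resize(i,None,fx=4,fy=3,interpolation=cv2.INTER_CUBIC))
E
```

```text
time: 62.4
tool_pos: [0.5979, 0.0294, 0.0036]
ee_rot: [-1.571, 0.0, 0.059]
wrist_force: [0.3, -0.1, 0.1]
width: 0.0374
time: 63.02
tool_pos: [0.578, 0.0282, 0.0036]
ee_rot: [-1.571, 0.0, 0.059]
wrist_force: [0.2, 0.3, 1.0]
width: 0.0382
time: 63.52
tool_pos: [0.5723, 0.0279, 0.0036]
ee_rot: [-1.571, -0.0, 0.059]
wrist_force: [0.8, -0.0, 0.6]
width: 0.0381
63.525 [0.5723 0.0279 0.0036] [-90.   -0.    3.4] [ 0.8 -0.   0.6] 0.0381 [-0.05  0.26  1.58 -0.    1.3  -0.11]
```

View pics/w28c.png

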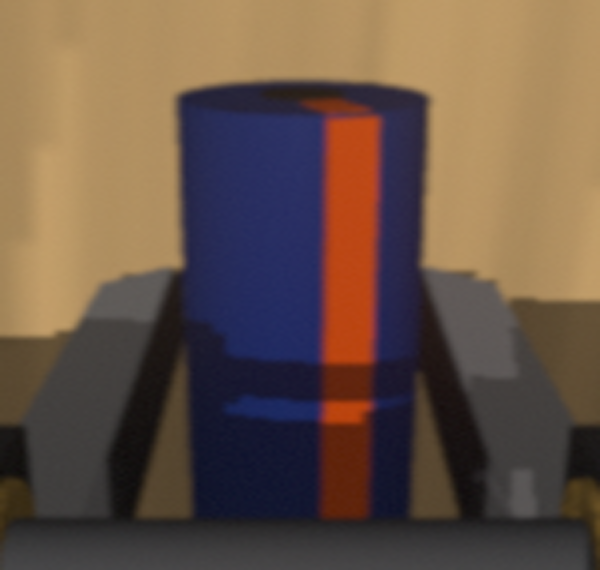

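```bash
python3 -m creep '[[-2,0,0,0,0,0,152],[-4,0,0,0,0,0,152],[-6,0,0,0,0,0,152],[-6.5,0,0,0,0,0,152],[-6.5,0,0,0,0,0,152]]'
python3 -m creep '[[0,0,0,0,0,0,154],[0,0,0,0,0,0,157],[0,0,0,0,0,0,160],[0,0,0,0,0,0,175],[0,0,0,0,0,0,175]]'
python3 - <<'E'
from h import *
st()
s=snap('wrist','w29')
i=s['color'][130:320,180:330]; cv2.imwrite('pics/w29c.png',cv2.resize(i,None,fx=4,fy=3,interpolation=cv2.INTER_CUBIC))
E
```

```text
time: 64.2
tool_pos: [0.5657, 0.0275, 0.0036]
ee_rot: [-1.571, 0.0, 0.058]
wrist_force: [0.5, -0.8, 0.0]
width: 0.0382
time: 64.82
tool_pos: [0.5658, 0.0275, 0.0036]
ee_rot: [-1.571, -0.0, 0.059]
wrist_force: [0.5, 0.1, -0.4]
width: 0.035
64.825 [0.5658 0.0275 0.0036] [-90.   -0.    3.4] [ 0.5  0.1 -0.4] 0.035 [-0.05  0.25  1.6  -0.    1.29 -0.11]
```

View pics/w29c.png

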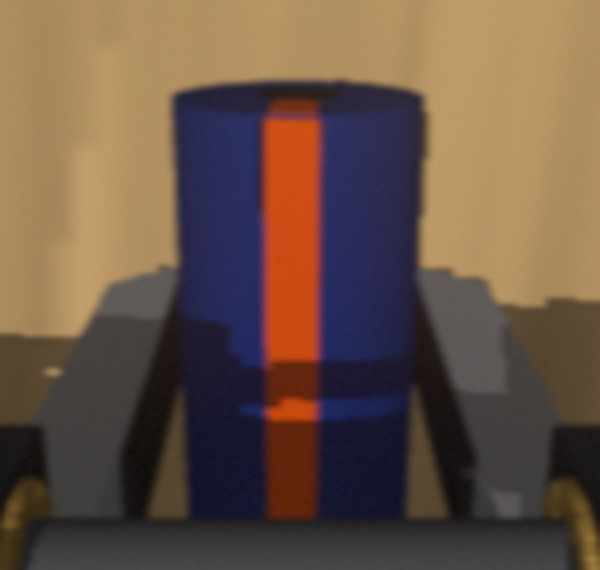

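Seam on top (293 against centre 298). Lifting and carrying it to the caliper.

```bash
python3 -m creep '[[0,-30,0,0,0,0,200],[0,-80,0,0,0,0,200],[0,-125,0,0,0,0,200],[0,-130,0,0,0,0,200]]'
python3 - <<'E'
from h import *
st()
plan(0.4473,-.2745,0.13,-73.85)
E
```

```text
time: 65.38
tool_pos: [0.5681, 0.0274, 0.138]
ee_rot: [-1.572, -0.008, 0.059]
wrist_force: [-0.0, -0.5, -0.5]
width: 0.0352
65.375 [0.5681 0.0274 0.138 ] [-90.1  -0.5   3.4] [-0.  -0.5 -0.5] 0.0352 [-0.05  0.14  1.44 -0.    1.55 -0.11]
shift [-138.3    7.1 -294.3] turn [-0.3 77.2  0.4]
```

```bash
python3 -m creep '[[-26,0,-55,0,10,0,200],[-52,0,-110,0,20,0,200],[-78,0,-165,0,30,0,200],[-104,0,-225,0,40,0,200],[-135,0,-288,0,50,0,200]]'
python3 -m creep '[[0,0,0,0,10,0,200],[0,0,0,0,20,0,200],[0,0,0,0,27,0,200],[0,0,0,0,27,0,200],[0,0,0,0,27,0,200]]'
python3 - <<'E'
from h import *
st()
plan(0.4473,-.2745,0.065,-73.85)
s=snap('wrist','w30')
E
```

```text
time: 66.0
tool_pos: [0.4501, -0.2591, 0.1313]
ee_rot: [-1.571, 0.003, -0.82]
wrist_force: [0.5, -0.1, -0.0]
width: 0.0353
time: 66.62
tool_pos: [0.4514, -0.2577, 0.1324]
ee_rot: [-1.572, 0.002, -1.284]
wrist_force: [-0.3, -0.4, -0.6]
width: 0.0352
66.625 [ 0.4514 -0.2577  0.1324] [-90.1   0.1 -73.5] [-0.3 -0.4 -0.6] 0.0352 [-0.63  0.05  1.56 -0.    1.54  0.66]
shift [15.1 67.4 -8.6] turn [ 0.1  0.3 -0.1]
```

View pics/w30.png

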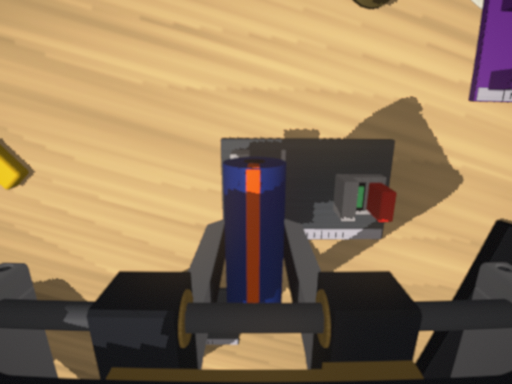

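```bash
python3 -m creep '[[8,20,-4,0,0.3,0,200],[15,50,-8,0,0.3,0,200],[15,66,-8,0,0.3,0,200],[15,66,-8,0,0.3,0,200],[15,66,-8,0,0.3,0,200]]'
python3 -m creep '[[0,0,0,0,0,0,200],[0,0,0,0,0,0,200]]'
python3 - <<'E'
from h import *
st()
plan(0.4473,-.2745,0.0142,-73.85)
E
```

```text
time: 67.3
tool_pos: [0.4492, -0.275, 0.0688]
ee_rot: [-1.57, -0.002, -1.29]
wrist_force: [0.3, 0.4, -0.7]
width: 0.0348
time: 67.55
tool_pos: [0.449, -0.2751, 0.0686]
ee_rot: [-1.57, -0.002, -1.29]
wrist_force: [0.5, -0.1, -1.2]
width: 0.0352
67.55 [ 0.449  -0.2751  0.0686] [-89.9  -0.1 -73.9] [ 0.5 -0.1 -1.2] 0.0352 [-0.66  0.1   1.63 -0.    1.41  0.63]
shift [-1.1 54.4 -1.6] turn [-0.1 -0.1  0.1]
```

```bash
python3 -m creep '[[-1,20,-1,0,0,0,200],[-1,38,-1,0,0,0,200],[-1,48,-1,0,0,0,200],[-1,51,-1,0,0,0,200],[-1,52,-1,0,0,0,200]]'
python3 -m creep '[[0,0,0,0,0,0,200],[0,0,0,0,0,0,200]]'
python3 - <<'E'
from h import *
plan(0.4473,-.2745,0.0140,-73.85)
E
```

```text
time: 68.18
tool_pos: [0.4475, -0.2743, 0.0158]
ee_rot: [-1.571, -0.0, -1.291]
wrist_force: [0.2, 0.2, -2.1]
width: 0.035
time: 68.42
tool_pos: [0.4476, -0.2744, 0.0162]
ee_rot: [-1.57, -0.001, -1.291]
wrist_force: [0.1, 0.6, -0.7]
width: 0.035
shift [ 0.   2.2 -0.3] turn [-0.  -0.1  0.1]
```

```bash
python3 -m creep '[[0,1,0,0,0,0,200],[0,2,0,0,0,0,200],[0,2,0,0,0,0,200],[0,2,0,0,0,0,165]]'
python3 -m creep '[[0,0,0,0,0,0,152],[0,0,0,0,0,0,145],[0,0,0,0,0,0,130],[0,0,0,0,0,0,110],[0,0,0,0,0,0,110]]'
python3 -m creep '[[0,-20,0,0,0,0,110],[0,-70,0,0,0,0,90],[0,-110,0,0,0,0,60],[0,-115,0,0,0,0,60]]'
python3 -m creep '[[0,0,0,0,-10,0,60],[0,0,0,0,-20,0,60],[0,0,0,0,-30,0,60],[0,0,0,0,-40,0,60],[0,0,0,0,-50,0,60]]'
python3 -m creep '[[0,0,0,0,-10,0,60],[0,0,0,0,-20,0,60],[0,0,0,0,-30,0,60],[0,0,0,0,-40,0,60],[0,0,0,0,-40,0,60]]'
python3 - <<'E'
from h import *
st()
plan(0.4783,-.3773,0.036,16.15)
s=snap('wrist','w31')
E
```

```text
time: 68.92
tool_pos: [0.4472, -0.2741, 0.0136]
ee_rot: [-1.571, -0.0, -1.291]
wrist_force: [-0.5, -0.2, -1.3]
width: 0.0353
time: 69.55
tool_pos: [0.4473, -0.2741, 0.0137]
ee_rot: [-1.571, -0.0, -1.291]
wrist_force: [0.1, 0.2, 0.8]
width: 0.0532
time: 70.05
tool_pos: [0.4491, -0.2755, 0.1326]
ee_rot: [-1.566, -0.006, -1.291]
wrist_force: [-0.5, 0.8, 0.2]
width: 0.0713
time: 70.68
tool_pos: [0.4464, -0.2734, 0.1265]
ee_rot: [-1.57, 0.003, -0.412]
wrist_force: [-0.3, -1.0, 0.0]
width: 0.0719
time: 71.3
tool_pos: [0.4465, -0.2735, 0.1268]
ee_rot: [-1.568, 0.002, 0.278]
wrist_force: [-0.1, 1.0, 0.9]
width: 0.0718
71.3 [ 0.4465 -0.2735  0.1268] [-89.9   0.1  15.9] [-0.1  1.   0.9] 0.0718 [-0.66  0.06  1.56 -0.    1.53 -0.94]
shift [   2.2   90.6 -108.7] turn [-0.1 -0.2 -0.1]
```

View pics/w31.png

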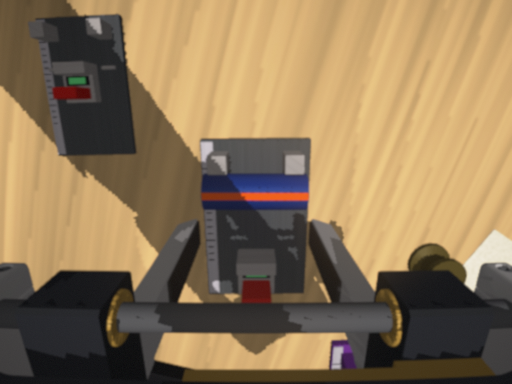

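```bash
python3 -m creep '[[1,0,-50,0,0,0,60],[2,10,-100,0,0,0,60],[2,50,-108,0,0,0,80],[2,86,-108,0,0,0,100],[2,90,-108,0,0,0,140]]'
python3 -m creep '[[0,0,0,0,0,0,200],[0,0,0,0,0,0,200],[0,0,0,0,0,0,200],[0,0,0,0,0,0,200]]'
python3 -m creep '[[0,0,15,0,0,0,200],[0,0,30,0,0,0,200],[0,0,42,0,0,0,200],[0,0,49,0,0,0,200],[0,0,49,0,0,0,200]]'
python3 -m creep '[[0,0,1,0,0,0,200],[0,0,2,0,0,0,200],[0,0,3,0,0,0,200],[0,0,4,0,0,0,200],[0,0,5,0,0,0,200]]'
python3 -m creep '[[0,0,1,0,0,0,200],[0,0,2,0,0,0,200],[0,0,3,0,0,0,200]]'
```

```text
time: 71.97
tool_pos: [0.4767, -0.3754, 0.0342]
ee_rot: [-1.563, 0.004, 0.278]
wrist_force: [0.5, 0.7, 0.9]
width: 0.0504
time: 72.47
tool_pos: [0.4786, -0.3785, 0.0407]
ee_rot: [-1.574, 0.001, 0.28]
wrist_force: [-5.2, -1.1, 4.7]
width: 0.0299
time: 73.1
tool_pos: [0.4648, -0.3312, 0.0407]
ee_rot: [-1.574, 0.001, 0.28]
wrist_force: [-7.5, -0.9, 5.2]
width: 0.0296
time: 73.72
tool_pos: [0.4637, -0.3277, 0.0407]
ee_rot: [-1.576, 0.001, 0.28]
wrist_force: [-4.9, -4.5, 4.0]
width: 0.0298
time: 74.1
tool_pos: [0.4634, -0.3266, 0.0408]
ee_rot: [-1.58, 0.001, 0.28]
wrist_force: [-3.9, -8.5, 1.5]
width: 0.0296
```

```bash
python3 -m creep '[[0,0,2,0,0,0,200],[0,0,4,0,0,0,200],[0,0,4,0,0,0,200],[0,0,4,0,0,0,200],[0,0,4,0,0,0,200]]'
python3 -m creep '[[0,0,0,0,0,0,200],[0,0,0,0,0,0,200],[0,0,0,0,0,0,200],[0,0,0,0,0,0,200]]'
python3 - <<'E'
from h import *
s=snap('wrist','w32')
E
```

```text
time: 74.72
tool_pos: [0.4633, -0.3263, 0.0408]
ee_rot: [-1.587, -0.0, 0.279]
wrist_force: [-0.4, -16.1, -2.9]
width: 0.0294
time: 75.22
tool_pos: [0.4634, -0.3263, 0.0409]
ee_rot: [-1.587, -0.0, 0.279]
wrist_force: [-0.4, -16.5, -4.4]
width: 0.0295
```

View pics/w32.png

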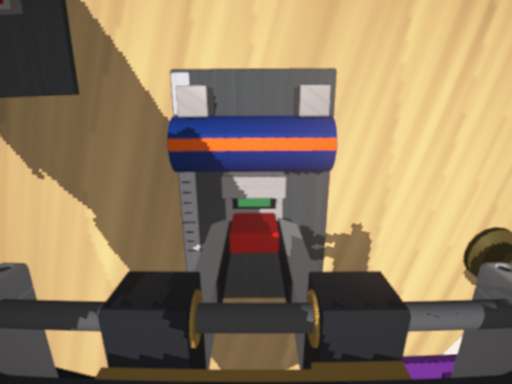

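Blue is pressed at about 15 N with its seam on top (row 144, roller centre ≈144). Next I open the jaw and fetch the roller.

```bash
python3 -m creep '[[0,0,-15,0,0,0,200],[0,0,-30,0,0,0,200],[0,0,-45,0,0,0,200],[0,0,-59,0,0,0,200],[0,0,-61,0,0,0,200]]'
python3 -m creep '[[0,0,0,0,0,0,110],[0,0,0,0,0,0,110],[0,-20,0,0,0,0,110],[0,-75,0,0,0,0,80],[0,-95,0,0,0,0,60]]'
python3 -m creep '[[-3,0,50,0,10,0,110],[-3,0,100,0,20,0,110],[-3,0,109,0,30,0,110],[-3,0,109,0,40,0,110],[-3,0,109,0,50,0,110]]'
python3 -m creep '[[0,0,0,0,10,0,110],[0,0,0,0,20,0,110],[0,0,0,0,30,0,110],[0,0,0,0,40,0,110],[0,0,0,0,40,0,110]]'
python3 - <<'E'
from h import *
st()
plan(0.4470,-.2732,0.0145,-73.85)
s=snap('wrist','w33')
E
```

```text
time: 75.9
tool_pos: [0.4786, -0.3784, 0.0407]
ee_rot: [-1.572, 0.001, 0.279]
wrist_force: [-5.6, 2.4, 7.1]
width: 0.0296
time: 76.53
tool_pos: [0.481, -0.3781, 0.1378]
ee_rot: [-1.576, -0.004, 0.281]
wrist_force: [-0.0, 0.2, 0.1]
width: 0.0694
time: 77.15
tool_pos: [0.4465, -0.2726, 0.1338]
ee_rot: [-1.57, -0.001, -0.597]
wrist_force: [0.4, 0.1, -0.1]
width: 0.0534
time: 77.78
tool_pos: [0.4464, -0.273, 0.1336]
ee_rot: [-1.57, 0.0, -1.288]
wrist_force: [0.5, -0.2, -0.4]
width: 0.0535
77.775 [ 0.4464 -0.273   0.1336] [-90.    0.  -73.8] [ 0.5 -0.2 -0.4] 0.0535 [-0.66  0.05  1.55  0.    1.54  0.63]
shift [  0.4 119.1   0.4] turn [-0.   0.1 -0. ]
```

View pics/w33.png

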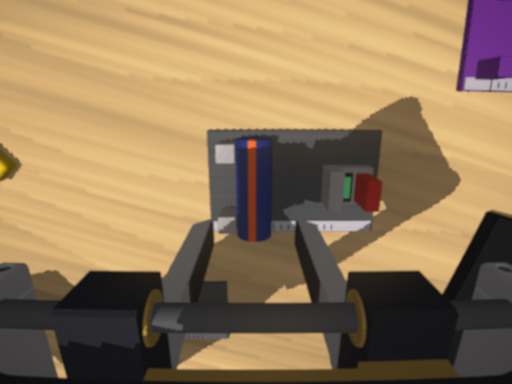

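```bash
python3 -m creep '[[0,40,0,0,0,0,110],[0,80,0,0,0,0,110],[0,105,0,0,0,0,110],[0,115,0,0,0,0,110],[0,118,0,0,0,0,115]]'
python3 -m creep '[[0,0,0,0,0,0,200],[0,0,0,0,0,0,200],[0,0,0,0,0,0,200],[0,0,0,0,0,0,200],[0,0,0,0,0,0,200]]'
python3 -m creep '[[0,-20,0,0,0,0,200],[0,-70,0,0,0,0,200],[0,-120,0,0,0,0,200],[0,-130,0,0,0,0,200]]'
python3 -m creep '[[-55,-20,15,0,5,0,200],[-110,-50,30,0,10,0,200],[-170,-85,45,0,16,0,200],[-230,-90,60,0,16,0,200],[-290,-90,80,0,16,0,200]]'
python3 -m creep '[[-60,-3,-5,0,0,0,200],[-120,-5,-15,0,0,0,200],[-180,-5,-20,0,0,0,200],[-190,-5,-28,0,0,0,200],[-190,-5,-28,0,0,0,200]]'
python3 -m creep '[[0,0,0,0,0,0,200],[0,0,0,0,0,0,200]]'
python3 - <<'E'
from h import *
st()
s=snap('wrist','w34'); print([(round(d['p'],2),np.round(d['point'],3).tolist()) for d in robot.landmark_of('tray','wrist')])
E
```

```text
time: 78.45
tool_pos: [0.4462, -0.2734, 0.0156]
ee_rot: [-1.571, -0.0, -1.289]
wrist_force: [0.3, -0.3, 0.3]
width: 0.0518
time: 79.08
tool_pos: [0.4468, -0.274, 0.0169]
ee_rot: [-1.569, -0.002, -1.291]
wrist_force: [0.4, -0.1, 5.4]
width: 0.0353
time: 79.58
tool_pos: [0.4475, -0.2747, 0.1493]
ee_rot: [-1.567, -0.006, -1.291]
wrist_force: [-0.4, -0.6, -0.9]
width: 0.0356
time: 80.2
tool_pos: [0.4418, 0.0192, 0.2344]
ee_rot: [-1.572, -0.0, -1.571]
wrist_force: [1.0, -0.4, -1.3]
width: 0.0352
time: 80.82
tool_pos: [0.4133, 0.2075, 0.2387]
ee_rot: [-1.574, -0.002, -1.568]
wrist_force: [0.6, -0.4, -0.2]
width: 0.0353
time: 81.08
tool_pos: [0.4146, 0.2062, 0.2402]
ee_rot: [-1.571, -0.0, -1.573]
wrist_force: [0.3, -0.2, -0.8]
width: 0.0356
81.075 [0.4146 0.2062 0.2402] [-90.   -0.  -90.1] [ 0.3 -0.2 -0.8] 0.0356 [ 0.34 -0.11  1.5  -0.    1.75  1.91]
[(0.97, [0.419, 0.267, -0.003])]
```

View pics/w34.png

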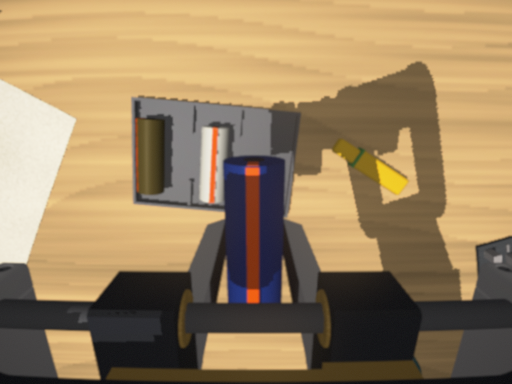

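```bash
python3 - <<'E'
from cal import *
s=snap('wrist')
o=[((.075,.113,.016),133,97),((.075,-.113,.016),299,112),((-.075,-.113,.016),285,216),((-.075,.113,.016),132,204)]
x,r=fit(s,o,[.42,.26,0]); print(x,np.degrees(x[2]),r)
for n in ['white_mid','olive_mid']: print([d['point'] for d in robot.landmark_of(n,'wrist')[:1]])
c,q=np.cos(x[2]),np.sin(x[2])
y=-.065; plan(x[0]-q*y,x[1]+c*y,.06,np.degrees(x[2])-90); print(x[0]-q*y,x[1]+c*y)
E
```

```text
[ 0.42112745  0.2639773  -0.09372418] -5.3699998497542225 [-2.6 -0.5  1.1  0.3  1.3  1.2  0.2 -0.5]
[[0.4157, 0.2609, 0.0186]]
[[0.4284, 0.3465, 0.0231]]
shift [  7.8 180.5   0.5] turn [-0.   5.4  0. ]
0.415044297164542 0.19926257794132296
```

```bash
python3 -m creep '[[4,10,0,0,5.3,0,200],[8,60,0,0,5.3,0,200],[8,120,0,0,5.3,0,200],[8,165,0,0,5.3,0,200],[8,173,0,0,5.3,0,200]]'
python3 -m creep '[[0,0,0,0,0,0,200],[0,0,0,0,0,0,200]]'
python3 - <<'E'
from h import *
st()
plan(.415,.198,.0135,-95.3)
s=snap('wrist','w35')
E
```

```text
time: 81.95
tool_pos: [0.4115, 0.1985, 0.064]
ee_rot: [-1.578, -0.003, -1.663]
wrist_force: [-0.4, -0.8, -1.1]
width: 0.0352
time: 82.2
tool_pos: [0.4162, 0.2002, 0.0701]
ee_rot: [-1.566, 0.002, -1.662]
wrist_force: [0.8, -1.2, -0.7]
width: 0.0351
82.2 [0.4162 0.2002 0.0701] [-89.7   0.1 -95.2] [ 0.8 -1.2 -0.7] 0.0351 [ 0.33 -0.05  1.78 -0.    1.4   1.99]
shift [ 2.4 56.6 -1.3] turn [-0.3  0.1 -0.1]
```

View pics/w35.png

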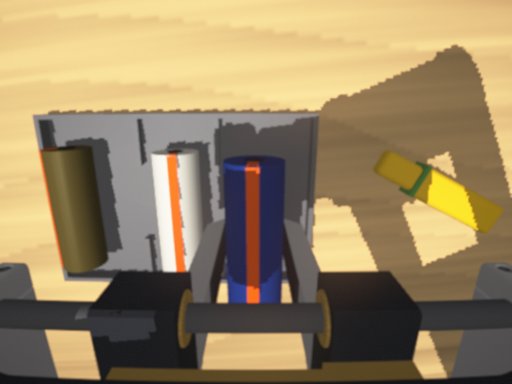

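```bash
python3 -m creep '[[4,20,-1,0,0,0,200],[6,40,-1,0,0,0,200],[6,52,-1,0,0,0,200],[6,54,-1,0,0,0,200],[6,54.5,-1,0,0,0,200]]'
python3 -m creep '[[0,0,0,0,0,0,200],[0,0,0,0,0,0,200]]'
python3 - <<'E'
from h import *
st()
s=snap('wrist','w36')
E
```

```text
time: 82.88
tool_pos: [0.4134, 0.1939, 0.0138]
ee_rot: [-1.569, 0.001, -1.662]
wrist_force: [-0.9, 0.8, -0.5]
width: 0.0353
time: 83.12
tool_pos: [0.4131, 0.1938, 0.0135]
ee_rot: [-1.57, 0.0, -1.662]
wrist_force: [-0.4, 0.4, -0.7]
width: 0.0353
83.125 [0.4131 0.1938 0.0135] [-89.9   0.  -95.2] [-0.4  0.4 -0.7] 0.0353 [ 0.31  0.    1.85 -0.    1.28  1.98]
```

View pics/w36.png

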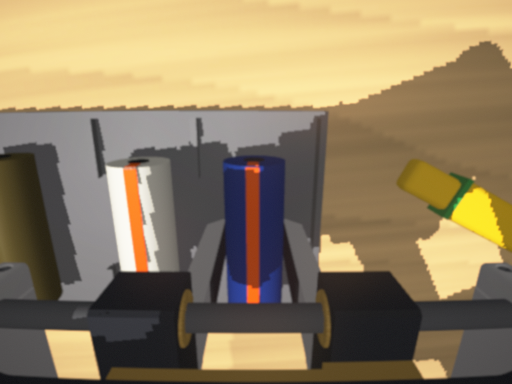

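```bash
python3 -m creep '[[0,1,0,0,0,0,200],[0,1,0,0,0,0,155],[0,1,0,0,0,0,145],[0,1,0,0,0,0,138],[0,1,0,0,0,0,138]]'
python3 -m creep '[[0,-15,0,0,0,0,138],[0,-50,0,0,0,0,138],[0,-110,0,0,0,0,100],[0,-170,0,0,0,0,80],[0,-200,0,0,0,0,80]]'
python3 - <<'E'
from h import *
st()
s=snap('wrist','w37'); s=snap('scene','s6')
for n in ['olive_mid','white_mid','blue_mid','caliper','jaw_grip','tray','highlighter_mid','spool_print_mid','eraser_mid']:
        print(n,[(round(d['p'],2),np.round(d['point'],3).tolist()) for d in robot.landmark_of(n,'scene')])
E
```

```text
time: 83.8
tool_pos: [0.4127, 0.1937, 0.012]
ee_rot: [-1.571, 0.0, -1.662]
wrist_force: [0.0, 0.8, 0.1]
width: 0.0432
time: 84.42
tool_pos: [0.414, 0.1942, 0.2175]
ee_rot: [-1.563, 0.003, -1.662]
wrist_force: [-0.6, -0.3, -1.1]
width: 0.0641
84.425 [0.414  0.1942 0.2175] [-89.6   0.2 -95.2] [-0.6 -0.3 -1.1] 0.0641 [ 0.31 -0.13  1.56 -0.    1.7   1.98]
olive_mid [(0.88, [0.429, 0.346, 0.024]), (0.44, [0.42, 0.262, 0.022])]
white_mid [(0.74, [0.45, -0.282, 0.001]), (0.66, [0.419, 0.263, 0.022]), (0.36, [0.482, -0.374, 0.042])]
blue_mid [(0.88, [0.414, 0.198, 0.024])]
caliper [(0.9, [0.453, -0.28, 0.002]), (0.6, [0.684, 0.321, 0.011])]
jaw_grip [(0.8, [0.481, -0.372, 0.043]), (0.65, [0.264, -0.227, 0.033]), (0.57, [0.676, -0.524, 0.046])]
tray [(0.26, [0.671, -0.308, 0.02])]
highlighter_mid [(0.79, [0.408, 0.025, 0.011]), (0.35, [0.45, -0.281, 0.003]), (0.31, [0.429, 0.348, 0.024])]
spool_print_mid [(0.63, [0.67, -0.308, 0.02])]
eraser_mid [(0.66, [0.425, 0.262, 0.002]), (0.6, [0.417, 0.262, 0.022]), (0.54, [0.681, 0.322, 0.012])]
```

View pics/w37.png

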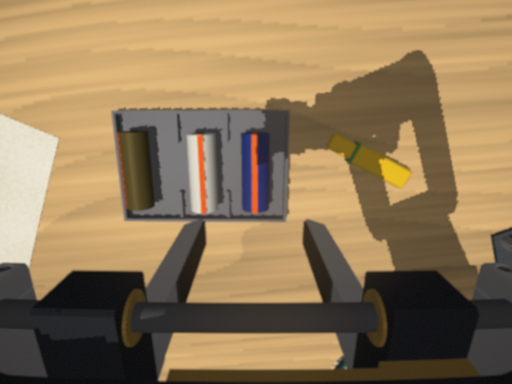

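View pics/s6.png

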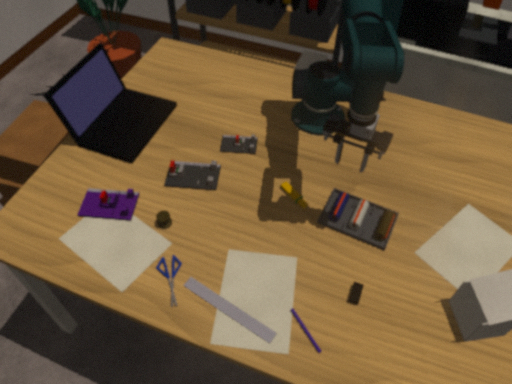

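```bash
python3 -m creep '[[0,0,0,0,0,0,80],[0,0,0,0,0,0,80],[0,0,0,0,0,0,80]]'
python3 - <<'E'
from h import *
o=np.array([.4502,-.2844]);g=np.array([.481,-.372])-o;t=np.radians(16.15)
print('jaw open',-(-np.sin(t)*g[0]+np.cos(t)*g[1])-.037)
st(); print(robot.close_job())
E
```

```text
time: 85.35
tool_pos: [0.4127, 0.1937, 0.212]
ee_rot: [-1.571, -0.0, -1.662]
wrist_force: [-0.9, 0.1, -0.1]
width: 0.0647
jaw open 0.05571013438001366
85.35 [0.4127 0.1937 0.212 ] [-90.   -0.  -95.2] [-0.9  0.1 -0.1] 0.0647 [ 0.31 -0.13  1.57 -0.    1.7   1.98]
the job is handed in; nothing more can be done
None
```

I rolled all three rollers (olive, white, blue) until the seam was on top. Each was then seated in the larger non-purple caliper and pressed with the jaw at about 15–17 N for at least 0.5 s. All three now lie in the tray, and the job was handed in at 85 s.

- **Seams:** During pressing, olive and blue were close to upright. White was about 6–9° off, within the 23° limit.
- **White's start position:** Before rolling white, I slid it about 25 mm along its own axis on the bench so it would clear blue.
- **Tray:** It was knocked about 35 mm aside partway through, so I located it again before laying white and blue. Olive rolled against the tray wall but stayed inside.
- **Last checks:** One roller lies in each lane, and the jaw is about 56–58 mm open. The highlighter, spool and eraser are within a few millimetres of where they started, and the gripper is clear of everything.
- **Detection errors:** In the last scene picture the network also reported false hits, such as "white" at the caliper and "eraser" in the tray. It found the tray only at a wrong place, with low confidence. The pictures themselves show everything in its right place.

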